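# Put the stage plate away and shut the propped accessory case

## Robot

A 6-joint arm with a two-finger parallel gripper is mounted at the origin on a cart in front of the work surface, level with it; the furniture and walls round the work are solid. World frame = base frame: x ahead of the robot, y to its left, z up, the work surface at z = 0. Lengths are in m, angles in rad, forces in N, time in s.
With the tool pointing down it reaches from about 0.325 to 0.775 m from the base axis. Payload 5.5 kg.
Tool frame: the origin (TCP) lies at the very end of the fingers, on their centre line; the grasp point (between the pads) lies 19 mm behind it; z points along the fingers, y is the direction in which the jaws open and shut (so a half turn about z gives the same grasp; the last joint's range is limited). The gripper opens to 88 mm and grips with 3 to 60 N. Pads are 20 mm wide; open, the fingers measure 115 mm over their backs; the gripper's body (75 mm by 178 mm) begins 61 mm behind the grasp point.
Start: joints at [1.191, 0.091, 1.231, -0, 1.82, -0.057], TCP at [0.19, 0.569, 0.223] pointing down, gripper open.
Joint ranges: [-2.87, 2.87], [-0.86, 2.18], [0.17, 2.46], [-1.51, 4.65], [0.06, 2.69], [-2.65, 2.65]. Speed limits (rad/s): [2.57, 2.57, 3.01, 3.14, 3.14, 3.14].

## Interface

Orientations are given as a unit quaternion [w, x, y, z].
In Python, from bench import monitor, imaging, manip gives the robot as it stands.
- The arm moves only by the tool play_rows, never from a script. Its argument "increments" is a list of rows, each a list of 3 entries, a list of its own where there are three numbers: the turn, a rotation vector about the tool's x, y, z in degrees, then the shift along the tool's x, y, z in cm, then the finger opening in cm, from 0 to 8.78. A call has 1 to 8 rows; each row shifts and turns the commanded pose from where the row before left it, along the tool's axes as they then stand; what a row does not reach is not made up. A row lasts 1/12 s, in which the tool goes at most 41.7 mm and 7.16 degrees, less where a joint would pass 70% of its speed; a pose out of reach is approached as far as the arm can. A call with a gripper value outside its range is refused whole. The fingers move at their own pace and stop on an object; the grip force is fixed at half the most. Time passes only in rows, so rows that do not move let the fingers close. It gives the time, the measured TCP pose, the force and the opening at its end, in the units of the state.
- monitor.observe(): the state, without advancing time (a new reading comes with each control period).
- imaging.read_camera(name): name is "scene" or "side" or "wrist"; returns a dict with "pixels" (420x560x3 uint8, red, green, blue), "range_z" (420x560 float32, m along the optical axis (not along the pixel's ray), 0 where there is no reading), "fx", "fy", "cx", "cy" (pixels), "D" ([k1, k2, p1, p2, k3] as OpenCV has them; the pictures are not rectified), "R" (3x3) and "t" (3): a world point X has camera coordinates R X + t; the wrist camera has in their place "tool_from_camera" (4x4, takes a point from camera to tool coordinates, whose origin is the TCP and whose axes are the flange's). Camera axes: x right, y down, z forward; pixel columns grow to the right and rows downward; lengths in m; the calibration is good to about 2 mm. A picture is of the moment at which its call begins: read the wrist's pose just before it.
- manip.close_job(): hands the job in, once; it reports no verdict.
The state is a dict: "t": time; "qpos": joint angles; "joint_vel": joint speeds; "tau": joint torques, N m; "tool_pos": TCP position; "tcp_rot": TCP orientation; "wrist_force": force on the tool from outside, world axes, zero at the start; "wrist_torque": the same for the moment, N m; "finger_gap": finger opening in m.
Only numpy, scipy, OpenCV 4.12 (cv2) and the standard library are available. Lean on these libraries where they do the work, as an engineer would, in place of code of your own. Each camera call takes 0.05 s, during which the arm holds its last target.

## Task

Lift the bare aluminium stage plate out of its white stand and slide it upright all the way down into the slot in the open accessory case. Then press down on the black knee pad of the locked folding stay at the case's side to break the stay, and lower the lid gently until it is fully shut over the plate. Leave the beaker and the round dish where they stand.

Things in the scene. Friction and masses are not known exactly. Their poses are not given: they have to be found in the camera images.
- plate: bare aluminium stage plate standing on edge in the white stand: 80 wide (its x) x 9 thick (its y) x 76 high (its z), 26 mm hole through its faces centred 31 above its underside; about 0.12 kg. Origin: centre of its underside. Only its speed is judged here.
- plate_center (a point): centre of the plate, half-way up (38 mm above its underside, 38 mm below its top); axes as the plate: x along its width, y through its thickness, z up. Either face may point either way.
- stand: white plastic stand, fixed, foot 104 x 56 x 10 mm; two facing channels like those in the case hold the plate's ends, up to 33 mm above its underside; the middle 66 mm of the plate is free on both sides: grip it there across its thickness from above, lift straight out. Origin: under the foot's centre, x along the plate's width.
- case: grey metal accessory case, fixed: 150 deep (its x; front faces -x) x 160 wide (its y) x 92 high, walls 6 mm, black floor liner 8 mm above the table. Open at the start, lid hinged along its far rim. A seated plate's top is 8 mm below the rim. Origin: centre of its underside.
- slot (a point): where the plate's centre lies when seated (46 mm above the table; axes as the case: plate's width along x, thickness along y). Two facing black channels 66 mm apart in x take its ends: 12 mm wide inside (1.5 mm play each side), 84 mm between end walls (2 mm play each end), flared mouths, from 38 mm below to 9 mm above this point. Open fingers only partly here: from the plate's faces to the case's walls it is 49 mm on one side.
- hinge (a point): middle of the lid's hinge axis, 96 mm above the table, 79 mm behind the case's centre; the axis runs along the case's y.
- lid (a joint): lid angle, rad: 0 = propped open at the start (85 degrees up from shut), 1.48 = fully shut. The lid is a panel 164 mm wide, 8 mm thick, the hinge axis in its mid-plane. The hinge is stiff (about 2 N at the free edge moves it): with the stay broken the lid stays where it is left; with the stay locked it cannot be lowered.
- lid_edge (a point): middle of the lid's free edge, on the centre of a steel grip lip 8 mm thick, 90 mm wide (along the case's y), protruding 11 mm; 163 mm from the hinge axis, 258 mm above the table at the start. To lower the lid, push its outer (far) face towards the robot and down, or pinch the lip; the space behind it is free.
- stay_knee (a joint): fold of the stay's knee, rad: 0 = locked (0.1 rad past straight, knee high), grows as the knee is pressed down; straight at 0.10, about 0.7 with the lid still nearly upright after a press of 22 mm, about 2.7 when the lid is shut.
- knee_pad (a point): centre of the black pad at the knee of the steel folding stay on the case's right (-y) side: a cylinder 18 mm in diameter, 24 mm long along the case's y; 120 mm above the table when locked. Pressed straight down by a shut gripper (2 to 8 N) it swings down and a little away from the robot on a 57 mm circle: 22 mm down and 11 mm away is enough to break it, the lid following by about 0.1 rad. Clear above; lid 60 mm behind.
- beaker_center (a point): centre of a bystander: glass beaker, 59 x 53 x 67 mm, near the far left of the case; leave it alone.
- dish_center (a point): centre of a bystander: round shallow dish, 90 mm across, 15 mm high, behind the microscope; leave it alone.
Mind the look-alikes: they are no part of the job. Leave any orange or red look-alike of the plate alone.

How it is judged:
On the way, in this order (a step that is already met when the one before it is completed fails the run):
1. the plate is fully down in the slot of the case, the stay still locked (distance between plate_center and slot below 0.006 m and angle between plate_center's own z axis and vertical below 0.08 rad and angle between the y axis of plate_center and the y axis of slot, either way round below 0.1 rad and value of joint stay_knee below 0.05 rad), for 0.2 s.
2. the stay is broken at its knee (folded by more than 0.25 rad) with the lid not yet shut (value of joint stay_knee above 0.25 rad and value of joint lid below 1.3 rad), for 0.1 s.
At the end, for the whole second after the job is handed in: The lid is shut (joint above 1.43 of 1.48 rad) and still; under it the plate stands at rest, upright within 0.08 rad, its centre within 6 mm of the seated point of the slot and its faces within 0.1 rad of the slot's direction (distance between plate_center and slot below 0.006 m and angle between plate_center's own z axis and vertical below 0.08 rad and angle between the y axis of plate_center and the y axis of slot, either way round below 0.1 rad and value of joint lid above 1.43 rad and velocity of joint lid below 0.05 rad/s and linear speed of plate below 0.02 m/s); the robot touches nothing.
It fails at once if the lid is slammed (closing faster than 2.5 rad/s) (velocity of joint lid above 2.5 rad/s).
It fails at once if the beaker is pushed more than 40 mm or tipped over (distance of beaker_center from where it was at the start of the episode above 0.04 m or angle between beaker_center's own z axis and vertical above 0.5 rad).
It fails at once if the dish is pushed more than 40 mm (distance of dish_center from where it was at the start of the episode above 0.04 m).
It also fails if it takes over 64 s, if anything falls off the work surface, if the arm or the gripper's body presses on something with over 40 N, if the wrist force passes 120 N, or if a joint passes its speed limit or range.

## Working session

There is one attempt and no reset: what is moved stays moved. The work goes in short steps, Python scripts to look and compute and a tool call to move; the robot and the scene stay as the last step left them, time stands still between calls to the robot, and variables do not carry over. Pictures are saved under pics/ and viewed, and the job is handed in when it is done.

Besides the shell and the picture viewer there is one more tool, called as name(argument=value, ...), one argument or row to a line, values as JSON. play_rows: Moves the arm, as the interface text tells. Its arguments: {"type":"object","properties":{"increments":{"type":"array"}},"required":["increments"]}

```bash
mkdir -p pics; ls
python3 - <<'E'
from bench import monitor, imaging
import cv2
s=monitor.observe()
print({k:(v if not hasattr(v,'round') else v) for k,v in s.items()})
for n in ["scene","side","wrist"]:
    c=imaging.read_camera(n)
    cv2.imwrite(f"pics/{n}0.png",c["pixels"][:,:,::-1])
    print(n,c["fx"],c["fy"],c["cx"],c["cy"],c["D"])
    for k in("R","t","tool_from_camera"):
        if k in c: print(k,c[k])
E
```

```text
pics
{'t': 0.0, 'qpos': array([ 1.19128378e+00,  9.18683834e-02,  1.23188850e+00, -2.77051906e-05,
        1.81977785e+00, -5.67108590e-02]), 'joint_vel': array([-0.00204266, -0.00071051,  0.00070007, -0.00204783,  0.00140189,
        0.00047203]), 'tau': array([-1.83875098e-03, -4.46444392e+01, -4.06447971e+01,  6.96284068e-02,
        2.90801609e-02, -1.03693706e-04]), 'tool_pos': array([0.19024303, 0.5687323 , 0.2214997 ]), 'tcp_rot': array([-1.97008954e-04,  1.60704281e-01,  9.87002123e-01, -9.50938104e-04]), 'wrist_force': array([-0.5439258 ,  0.13444698,  0.54706541]), 'wrist_torque': array([ 0.02340705,  0.01732196, -0.00859854]), 'finger_gap': 0.08794868356497344}
scene 468.92208411681 468.92208411681 279.772749151094 207.7853722935495 [0.05378378 0.         0.         0.         0.        ]
R [[ 0.64883677 -0.76079507  0.01420233]
 [-0.55674674 -0.48737354 -0.67268128]
 [ 0.51869444  0.42855325 -0.73979605]]
t [-0.40335316  0.36879883  1.07056332]
side 401.9301738233676 401.9301738233676 279.828117380846 210.18463594777245 [-0.04408834  0.          0.          0.          0.        ]
R [[-0.98527199  0.1703531   0.01479624]
 [ 0.11265109  0.71176068 -0.69332998]
 [-0.1286423  -0.6814518  -0.72046832]]
t [0.49809718 0.1067121  1.10848446]
wrist 368.4723682813518 368.4723682813518 282.96856334741375 210.83042458772894 [-0.04914544  0.          0.          0.          0.        ]
tool_from_camera [[ 1.19435476e-03 -9.51980861e-01 -3.06155211e-01  8.41236462e-02]
 [ 9.99999271e-01  1.19172951e-03  1.95489762e-04  3.19054691e-05]
 [ 1.78751686e-04 -3.06155221e-01  9.51981591e-01 -1.61515486e-01]
 [ 0.00000000e+00  0.00000000e+00  0.00000000e+00  1.00000000e+00]]
```

View pics/scene0.png

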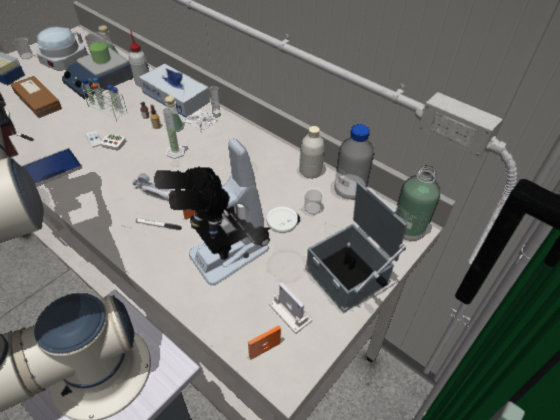

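View pics/side0.png

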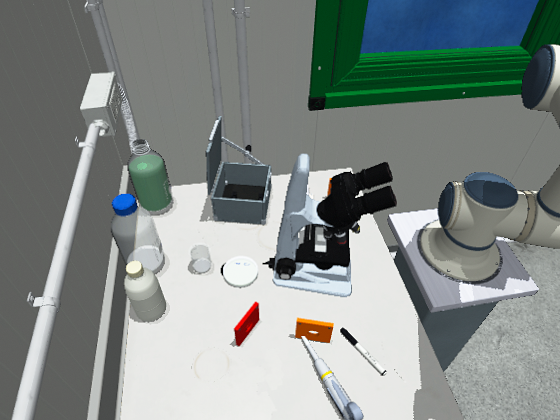

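View pics/wrist0.png

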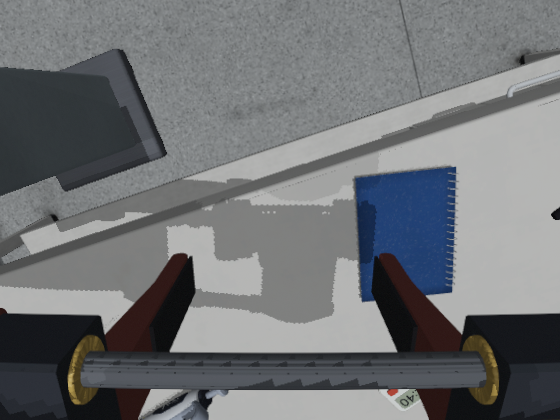

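The scene view shows a bare plate in a white stand at about (290,302). An orange look-alike stands at (265,342), and the open case is at (350,265) with the knee around (380,280). The side view adds a red plate at (247,324) and an orange one at (314,330). Next I'll crop the candidate and the case.

```bash
cat > h.py <<'E'
import numpy as np, cv2
from bench import monitor, imaging
from scipy.spatial.transform import Rotation as Rn
def K(c): return np.array([[c["fx"],0,c["cx"]],[0,c["fy"],c["cy"]],[0,0,1]])
def T(c,s=None):
    """world_from_camera"""
    if "R" in c:
        R=np.array(c["R"]);t=np.array(c["t"]); M=np.eye(4);M[:3,:3]=R.T;M[:3,3]=-R.T@t;return M
    q=s["tcp_rot"];M=np.eye(4);M[:3,:3]=Rn.from_quat([q[1],q[2],q[3],q[0]]).as_matrix();M[:3,3]=s["tool_pos"]
    return M@np.array(c["tool_from_camera"])
def get(n):
    s=monitor.observe();c=imaging.read_camera(n);return c,T(c,s)
def cloud(c,M):
    h,w=c["range_z"].shape
    u,v=np.meshgrid(np.arange(w),np.arange(h))
    p=cv2.undistortPoints(np.stack([u,v],-1).reshape(-1,1,2).astype(np.float64),K(c),np.array(c["D"])).reshape(h,w,2)
    z=c["range_z"].astype(float)
    P=np.stack([p[...,0]*z,p[...,1]*z,z],-1)
    W=P@M[:3,:3].T+M[:3,3]; W[z<=0]=np.nan
    return W
def proj(c,M,X):
    X=np.atleast_2d(X);I=np.linalg.inv(M);rv=cv2.Rodrigues(I[:3,:3])[0]
    return cv2.projectPoints(X.astype(float),rv,I[:3,3],K(c),np.array(c["D"]))[0].reshape(-1,2)
def ray(c,M,uv,z):
    """intersect pixel ray with plane z"""
    p=cv2.undistortPoints(np.array(uv,float).reshape(-1,1,2),K(c),np.array(c["D"])).reshape(-1,2)
    d=np.c_[p,np.ones(len(p))]@M[:3,:3].T; o=M[:3,3]
    return o+d*((z-o[2])/d[:,2])[:,None]
def crop(c,name,x0,y0,x1,y1,f):
    im=c["pixels"][y0:y1,x0:x1,::-1]
    cv2.imwrite(name,cv2.resize(im,None,fx=f,fy=f,interpolation=cv2.INTER_CUBIC))
E
python3 - <<'E'
from h import *
c,M=get("scene");crop(c,"pics/s1.png",230,170,430,370,4)
W=cloud(c,M)
np.save("W.npy",W)
for uv in [(290,300),(265,342),(350,265),(380,282),(380,215),(313,200),(282,219)]:print(uv,W[uv[1],uv[0]])
c,M=get("side");crop(c,"pics/s2.png",180,100,290,240,5)
E
```

```text
(290, 300) [ 0.38836609 -0.22993453  0.06513515]
(265, 342) [ 0.2751218  -0.25052412  0.04890149]
(350, 265) [ 0.59077429 -0.26926386  0.0300286 ]
(380, 282) [ 0.5330503  -0.37879814  0.12561244]
(380, 215) [ 0.63355557 -0.29779223  0.2142497 ]
(313, 200) [ 0.68461184 -0.07047115  0.06591786]
(282, 219) [ 0.60447949 -0.02285405  0.01607464]
```

View pics/s1.png

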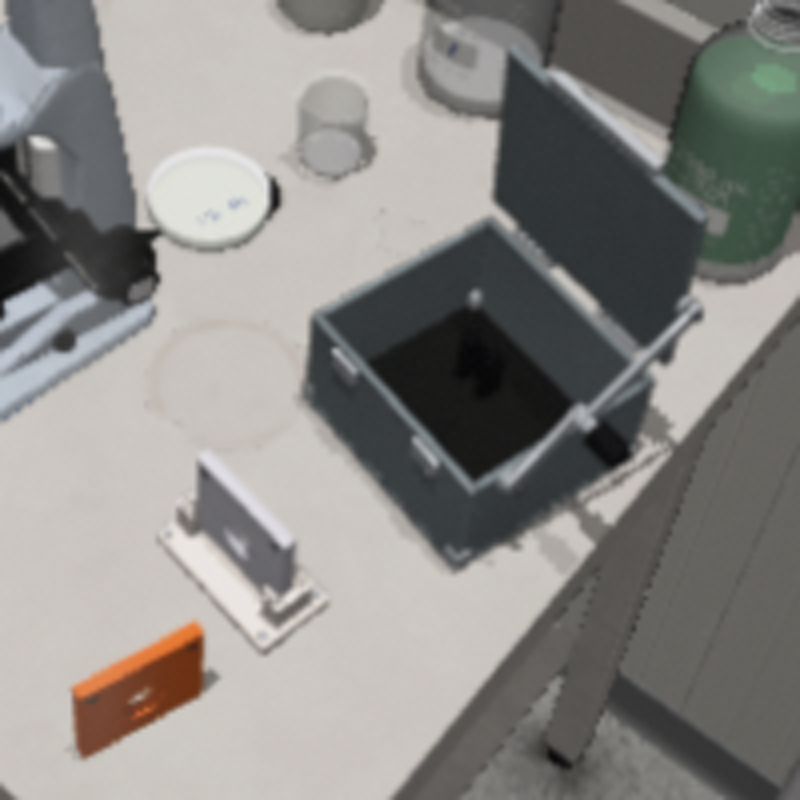

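View pics/s2.png

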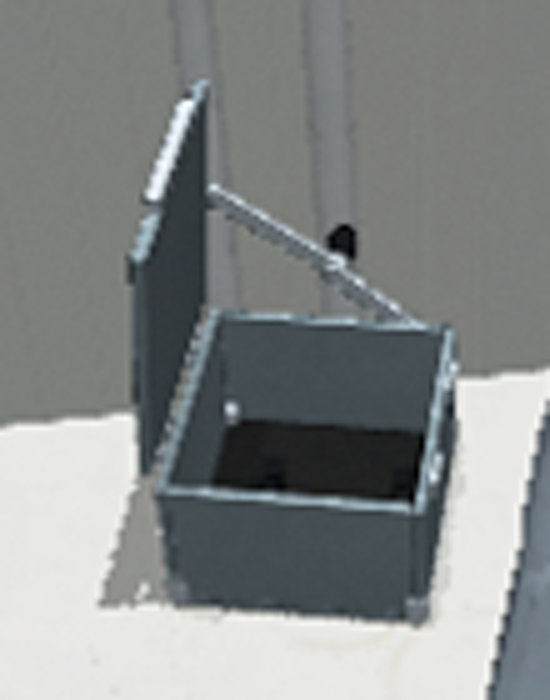

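In the crop, the bare grey plate in its white foot is at scene (290,302), a clear match. The orange one stands alone without a stand. The case's front-left rim corner is at (310,249), front-right at (349,292) and back-left at (352,225). The black knee pad is at about (382,281). Now I'll measure them.

Run:
```python
from h import *
c,M=get("scene")
print("rim FL,FR,BL",ray(c,M,[(310,249),(348.7,292),(352.5,225.2)],0.092).round(4))
W=cloud(c,M)
def sel(W,lo,hi,z0,z1):
    m=(W[...,0]>lo[0])&(W[...,0]<hi[0])&(W[...,1]>lo[1])&(W[...,1]<hi[1])&(W[...,2]>z0)&(W[...,2]<z1);return W[m]
c2,M2=get("side");W2=cloud(c2,M2)
for n,w in(("scene",W),("side",W2)):
    p=sel(w,(.3,-.32),(.46,-.15),.03,.15)
    if len(p):
        print(n,"plate zmax",np.sort(p[:,2])[-10:].round(4),len(p))
        zt=np.percentile(p[:,2],97)
        q=p[p[:,2]>zt-.006]; print(cv2.minAreaRect(q[:,:2].astype(np.float32)),q[:,:2].mean(0),np.ptp(q,axis=0))
        print(" all",cv2.minAreaRect(p[:,:2].astype(np.float32)))
    q=sel(w,(.42,-.4),(.72,-.1),.086,.098);print("rim",len(q),cv2.minAreaRect(q[:,:2].astype(np.float32)))
    print("foot",cv2.minAreaRect(sel(w,(.3,-.32),(.46,-.15),.006,.014)[:,:2].astype(np.float32)))
    q=sel(w,(.42,-.42),(.75,-.08),.105,.3);print("lid",len(q),q.min(0),q.max(0))
```

```text
rim FL,FR,BL [[ 0.5232 -0.1834  0.092 ]
 [ 0.4831 -0.3305  0.092 ]
 [ 0.6604 -0.2199  0.092 ]]
scene plate zmax [0.0894 0.0896 0.0896 0.0898 0.0899 0.0901 0.0901 0.0905 0.0912 0.0918] 575
((0.39118093252182007, -0.22936342656612396), (0.08054541051387787, 0.011369191110134125), 78.34496307373047) [ 0.39097291 -0.22977721] [0.02423567 0.07975059 0.00883576]
 all ((0.35214394330978394, -0.22597554326057434), (0.0984855517745018, 0.09898652136325836), 85.56058502197266)
rim 693 ((0.5699341893196106, -0.2782306969165802), (0.17679856717586517, 0.1617143601179123), 75.99091339111328)
foot ((0.37829774618148804, -0.23594209551811218), (0.16333863139152527, 0.1546046882867813), 88.0536880493164)
lid 2569 [ 0.42091491 -0.39278907  0.10504646] [ 0.66493999 -0.08080784  0.26941546]
side plate zmax [0.0842 0.0848 0.0855 0.0858 0.0862 0.0867 0.0869 0.0869 0.0876 0.0877] 44
((0.3935858905315399, -0.20955826342105865), (0.04418080672621727, 0.005104367155581713), 80.89935302734375) [ 0.3928456  -0.20770048] [0.0107133  0.04362465 0.00468374]
 all ((0.36563342809677124, -0.240925595164299), (0.11061267554759979, 0.050955574959516525), 36.9041633605957)
rim 450 ((0.5703346133232117, -0.2740507125854492), (0.1751139909029007, 0.1546001434326172), 74.70680236816406)
foot ((0.3454012870788574, -0.25447577238082886), (0.02213798277080059, 0.05602642521262169), 65.02302551269531)
lid 960 [ 0.52278781 -0.38711067  0.10525473] [ 0.67093627 -0.20635683  0.26579323]
```

Run:
```python
from h import *
for n in("scene","side"):
    c,M=get(n);W=cloud(c,M)
    print(n)
    g=W[np.isfinite(W[...,0])]
    for x in np.arange(.15,.8,.05):
        r=[]
        for y in np.arange(.6,-.45,-.05):
            m=(abs(g[:,0]-x)<.025)&(abs(g[:,1]-y)<.025)&(g[:,2]<.6)
            r.append("%4d"%(np.percentile(g[m,2],99)*1000) if m.sum()>3 else "  --")
        print("%.2f"%x," ".join(r))
print(monitor.observe()["qpos"])
```

```text
scene
0.15   --   --  344   --   --   --   --   --   --    3    4    5    5    4    5    4   --   --   --   --   --
0.20  321  345  348  331    7    4    4    4    4    5    5    3    4    4    4    4    4    5    4    3    5
0.25  328    6    6    6    6    6    5    5    4    4    4    4    4    4    4    4    5   78    4    5    3
0.30   16    6    4    7    6    6    7    6    5    6  346  344  345    6    4    4    5   78    4    5    3
0.35   16    7    5    6    6    5   16   16   14    6  339  335  333  304    5    4   12   42    9    4    4
0.40    7    6    6    7   65   69    6    6   19    6  305  340  339  296  151    6   89   90   34    5    4
0.45   17    6    7    5   70   69   35    5   41   --   --  258  374  357   97    6    6    5    4    5    4
0.50   24    6    7    6    6   --    5   --   --   --   --   --  372  322   92    7   94   94   95  103    3
0.55   19    6    6    7    6    6   --   --   --   --   --   --   36   18    6    6   95   56   12  143  130
0.60    7    7    7  174   12    7    6    6    6   --   --   14   21   20    5    9   95   59  263  262
[... 1169 characters left out ...]
4  342  368  184    3   69   92   92   92  100   --
0.55   --   --   --   --   --    4    4    3    3    3    4   13   38   16    2   59   92   57   11  140  128
0.60   --   --   --   --   --    3    3    3   35   78   77   14   17   16    2    3   91   56  264  253  174
0.65   --   --   --   --   --    3    3    4   76   77    3    4   15   16    2    2  252  264  264  196   --
0.70   --   --   --   --   --    2    4    3    4    3    3    3    4   66   65    3    3    2    3    2    1
0.75   --   --   --   --   --   --    3    3    4    3    3    3    3   66    2    2    2    2    2    3    2
[ 1.19130954e+00  9.11660511e-02  1.23078195e+00  4.47520837e-06
  1.81980298e+00 -5.66699732e-02]
```

play_rows(
  increments=[
    [[0, 0, 0], [0, 0, -3.5], 8],
    [[0, 0, 0], [0, 0, -3.5], 8],
    [[0, 0, 0], [0, 0, -3.5], 8],
    [[0, 0, 0], [0, 0, -3.5], 8],
    [[0, 0, 0], [0, 0, -3.5], 8],
    [[0, 0, 0], [0, 0, -3.5], 8],
    [[0, 0, 0], [0, 0, -1], 8],
  ],
)

```text
t: 1.03
tool_pos: [0.1901, 0.5683, 0.449]
tcp_rot: [0.001, 0.161, 0.987, 0.004]
wrist_force: [-0.4, -1.5, 0.6]
finger_gap: 0.0802
```

play_rows(
  increments=[
    [[0, 0, 3.9], [-4, -0.1, 0], 8],
    [[0, 0, 3.9], [-4, -0.1, 0], 8],
    [[0, 0, 3.9], [-4, -0.1, 0], 8],
    [[0, 0, 3.9], [-4, -0.1, 0], 8],
    [[0, 0, 3.9], [-4, -0.1, 0], 8],
    [[0, 0, 3.9], [-4, -0.1, 0], 8],
    [[0, 0, 3.9], [-4, -0.1, 0], 8],
    [[0, 0, 3.9], [-4, -0.1, 0], 8],
  ],
)

```text
t: 1.7
tool_pos: [0.4553, 0.3929, 0.4421]
tcp_rot: [-0.0, 0.422, 0.907, -0.0]
wrist_force: [0.2, 0.6, 0.2]
finger_gap: 0.0801
```

play_rows(
  increments=[
    [[0, 0, 3.9], [-4, -0.1, 0], 8],
    [[0, 0, 3.9], [-4, -0.1, 0], 8],
    [[0, 0, 3.9], [-4, -0.1, 0], 8],
    [[0, 0, 3.9], [-4, -0.1, 0], 8],
    [[0, 0, 3.9], [-4, -0.1, 0], 8],
    [[0, 0, 3.9], [-4, -0.1, 0], 8],
    [[0, 0, 3.9], [-4, -0.1, 0], 8],
    [[0, 0, 3.9], [-4, -0.1, 0], 8],
  ],
)

```text
t: 2.37
tool_pos: [0.5892, 0.1061, 0.4421]
tcp_rot: [-0.0, 0.65, 0.76, -0.0]
wrist_force: [-0.2, 1.0, -1.0]
finger_gap: 0.0798
```

Run:
```python
from h import *
s=monitor.observe();print(s["t"],s["qpos"],s["tool_pos"])
c,M=get("wrist");cv2.imwrite("pics/w1.png",c["pixels"][:,:,::-1])
```

```text
2.3667 [ 1.21426209e-01  2.79703195e-01  6.10480782e-01 -2.13879901e-06
  2.25199590e+00 -3.41300915e-02] [0.58917492 0.10614659 0.44211316]
```

View pics/w1.png

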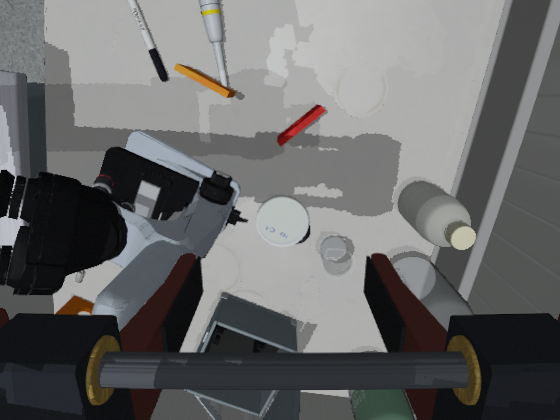

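play_rows(
  increments=[
    [[0, 0, 0], [-3, -2.4, 0], 8],
    [[0, 0, 0], [-3, -2.4, 0], 8],
    [[0, 0, 0], [-3, -2.4, 0], 8],
    [[0, 0, 0], [-3, -2.4, 0], 8],
    [[0, 0, 0], [-3, -2.4, 0], 8],
    [[0, 0, 0], [-3, -2.4, 0], 8],
    [[0, 0, 0], [-3, -2.4, 0], 8],
    [[0, 0, 0], [-3, -2.4, 0], 8],
  ],
)

```text
t: 3.08
tool_pos: [0.4357, -0.1603, 0.443]
tcp_rot: [0.0, 0.648, 0.761, 0.0]
wrist_force: [0.5, -0.6, 0.3]
finger_gap: 0.0797
```

play_rows(
  increments=[
    [[0, 0, 0], [-3, -2.4, 0], 8],
    [[0, 0, 0], [-3, -2.4, 0], 8],
    [[0, 0, 6.9], [0, 0, 1], 8],
    [[0, 0, 6.9], [0, 0, 2], 8],
    [[0, 0, 6.9], [0, 0, 2], 8],
    [[0, 0, 0], [0, 0, 2], 8],
    [[0, 0, 0], [0, 0, 2], 8],
    [[0, 0, 0], [0, 0, 0], 8],
  ],
)

```text
t: 3.75
tool_pos: [0.3985, -0.2257, 0.3485]
tcp_rot: [-0.003, 0.775, 0.632, -0.001]
wrist_force: [-0.1, 0.3, -2.0]
finger_gap: 0.0803
```

Run:
```python
from h import *
s=monitor.observe();print(s["t"],s["qpos"],s["tool_pos"])
c,M=get("wrist");cv2.imwrite("pics/w2.png",c["pixels"][:,:,::-1])
```

```text
3.75 [-5.89587353e-01 -2.15749620e-01  1.29778597e+00 -1.63337997e-05
  2.06580079e+00 -3.87359089e-01] [ 0.39846274 -0.22565476  0.34850328]
```

View pics/w2.png

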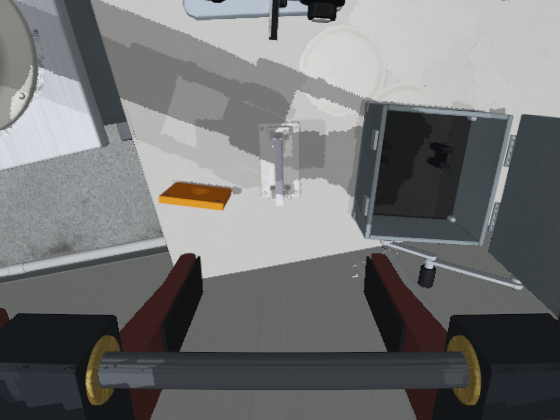

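Run:
```python
from h import *
im=cv2.imread("pics/w2.png")
cv2.imwrite("pics/w2a.png",cv2.resize(im[90:260,340:540],None,fx=4,fy=4,interpolation=cv2.INTER_CUBIC)[:600,:800])
cv2.imwrite("pics/w2c.png",cv2.resize(im[230:310,370:540],None,fx=4,fy=4,interpolation=cv2.INTER_CUBIC))
cv2.imwrite("pics/w2b.png",cv2.resize(im[110:220,220:340],None,fx=5,fy=5,interpolation=cv2.INTER_CUBIC))
```

```text
(no output)
```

View pics/w2a.png

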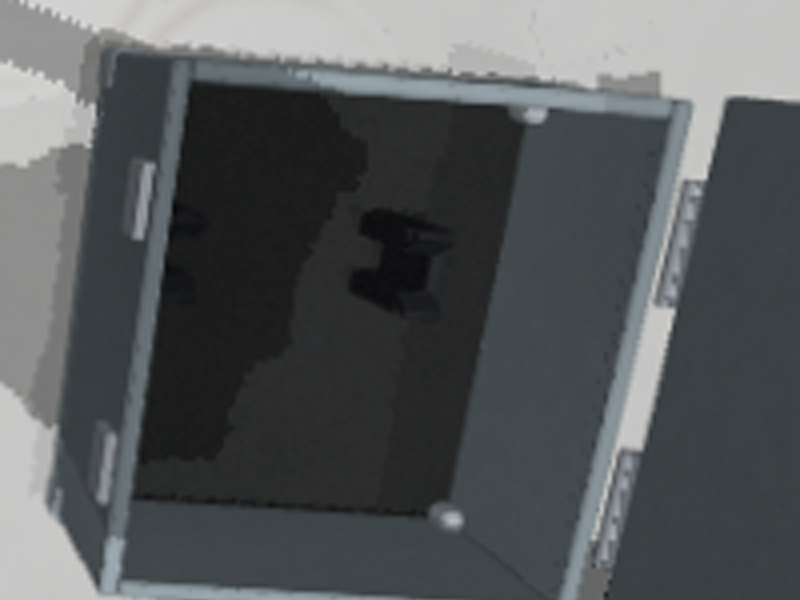

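View pics/w2b.png

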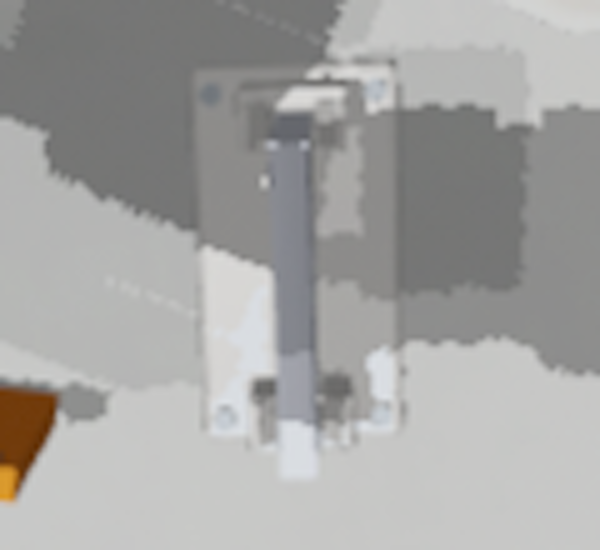

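View pics/w2c.png

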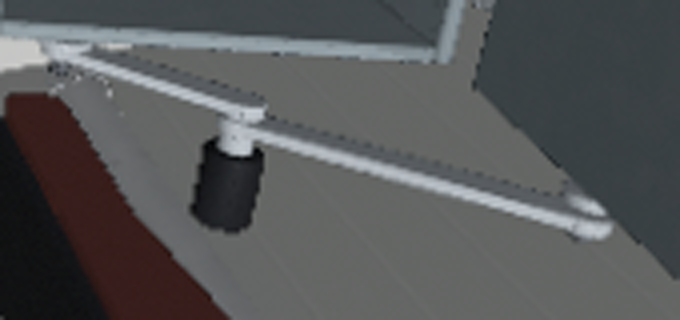

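Run:
```python
from h import *
c,M=get("wrist");W=cloud(c,M);np.save("Ww2.npy",W)
P=ray(c,M,[(384.5,105),(513,115.5),(366.2,238),(481.2,245)],.092)[:,:2]
print(P.round(4)); FL,BL,FR,BR=P
print("C",P.mean(0),"w",np.linalg.norm(FL-FR),np.linalg.norm(BL-BR),np.linalg.norm(BL-FL),np.linalg.norm(BR-FR))
a=lambda v:np.degrees(np.arctan2(v[1],v[0]))
print("ang",a(FL-FR),a(BL-BR),a(BL-FL),a(BR-FR))
for z in(.086,.088):
    Q=ray(c,M,[(276,205.6),(283.6,205.6),(273.8,132.6),(282.2,132.6)],z)[:,:2]
    print(z,Q.mean(0),a(Q[2:].mean(0)-Q[:2].mean(0)),np.linalg.norm(Q[2:].mean(0)-Q[:2].mean(0)))
print("plate depth z",W[150:200:10,279].round(4))
print("floor",W[160,230],"padtop",W[276,427],W[272,428],W[281,426])
# channel points near rear
for uv in [(434,145),(437,165),(447,150),(440,157),(432,160),(448,166),(388,145),(388,162)]:print(uv,W[uv[1],uv[0]].round(4))
```

```text
[[ 0.5228 -0.1769]
 [ 0.6655 -0.2157]
 [ 0.4817 -0.3295]
 [ 0.6227 -0.3681]]
C [ 0.57316415 -0.27254221] w 0.15809754550341787 0.15833422917716666 0.14786397212736527 0.14614640894488815
ang 74.94333967476776 74.3214968372504 -15.219324544336477 -15.310371310221914
0.086 [ 0.39336267 -0.22662595] 79.69759098938277 0.08703749098113135
0.088 [ 0.39347144 -0.22623509] 79.69759098938275 0.0866293108750708
plate depth z [[ 0.3982 -0.2036  0.0853]
 [ 0.3958 -0.2152  0.0843]
 [ 0.3935 -0.2266  0.0854]
 [ 0.3911 -0.2381  0.0865]
 [ 0.3885 -0.2504  0.0851]]
floor [ 0.32417018 -0.21576009 -0.00132445] padtop [ 0.53941725 -0.37420433  0.1302693 ] [ 0.54151855 -0.37024965  0.12856064] [ 0.53807872 -0.38114615  0.12927232]
(434, 145) [ 0.5967 -0.2449  0.0293]
(437, 165) [ 0.5924 -0.268   0.0456]
(447, 150) [ 0.6027 -0.2488  0.0553]
(440, 157) [ 0.6026 -0.2619  0.0312]
(432, 160) [ 0.5925 -0.2643  0.0292]
(448, 166) [ 0.6044 -0.2707  0.0506]
(388, 145) [ 0.5304 -0.2283  0.0555]
(388, 162) [ 0.5398 -0.2607  0.0067]
```

play_rows(
  increments=[
    [[0, 0, 0], [0.7, 3.7, 0], 8],
    [[0, 0, 0], [0.7, 3.7, 0], 8],
    [[0, 0, 0], [0.7, 3.7, 0], 8],
    [[0, 0, 0], [0.7, 3.7, 0], 8],
    [[0, 0, 0], [0, 0, 0], 8],
    [[0, 0, 0], [0, 0, 0], 8],
  ],
)

```text
t: 4.35
tool_pos: [0.5516, -0.2284, 0.3507]
tcp_rot: [-0.002, 0.774, 0.633, -0.001]
wrist_force: [0.3, 1.4, -0.2]
finger_gap: 0.0799
```

Run:
```python
from h import *
s=monitor.observe();print(s["t"],s["qpos"],s["tool_pos"])
c,M=get("wrist");cv2.imwrite("pics/w3.png",c["pixels"][:,:,::-1])
import pickle;pickle.dump((c,M),open("w3.pkl","wb"))
u=proj(c,M,[.563,-.2485,.05])[0];print(u)
x,y=map(int,u);x0=max(0,x-75);y0=max(0,y-65)
crop(c,"pics/w3a.png",x0,y0,x0+160,y0+120,5);print(x0,y0)
```

```text
4.35 [-4.49496056e-01  1.56751831e-01  9.28778689e-01 -3.56382718e-05
  2.05983436e+00 -2.48899247e-01] [ 0.55162795 -0.22838627  0.35068595]
[295.10142467 176.40386675]
220 111
```

View pics/w3.png

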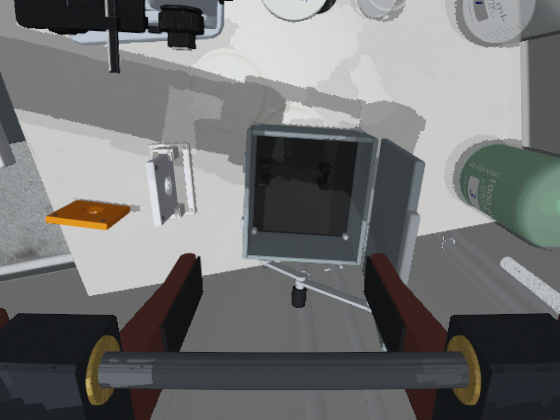

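View pics/w3a.png

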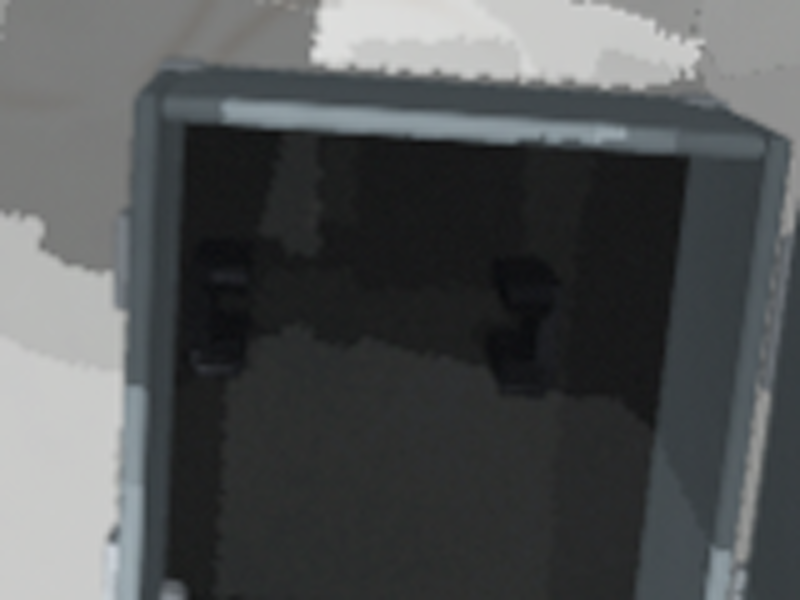

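Run:
```python
from h import *
im=cv2.imread("pics/w3.png")[150:200,245:345].astype(float)
im=np.clip(im*3.2-10,0,255).astype(np.uint8)
cv2.imwrite("pics/w3b.png",cv2.resize(im,None,fx=8,fy=8,interpolation=cv2.INTER_CUBIC))
```

```text
(no output)
```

View pics/w3b.png

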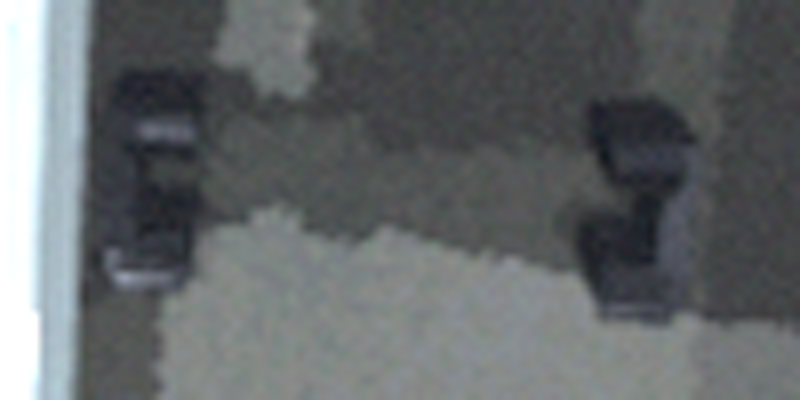

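Run:
```python
from h import *
import pickle
c,M=pickle.load(open("w3.pkl","rb"))
W=cloud(c,M);np.set_printoptions(linewidth=250)
# refined rim corners by cloud
m=(W[...,2]>.086)&(W[...,2]<.1)&(W[...,0]>.45)&(W[...,0]<.69)&(W[...,1]<-.15)&(W[...,1]>-.4)
q=W[m][:,:2];print("rim",cv2.minAreaRect(q.astype(np.float32)))
C=np.array([.573,-.2725]);a=np.radians(-15.2);ex=np.array([np.cos(a),np.sin(a)]);ey=np.array([-ex[1],ex[0]])
print("rim ext x",np.percentile((q-C)@ex,[0,1,5,95,99,100]).round(4),"y",np.percentile((q-C)@ey,[0,1,5,95,99,100]).round(4))
sub=W[154:198,254:340];z=sub[...,2]
print((z[::2,::2]*1000).round().astype(int))
for lo,hi in((-.075,-.035),(.0,.04)):
  xy=(sub[...,:2]-C);X=xy@ex;Y=xy@ey
  m=(z>.048)&(z<.062)&(X>lo)&(X<hi)&(Y>-.02)&(Y<.06)
  print(m.sum(),"X",np.percentile(X[m],[2,50,98]).round(4),"Y",np.percentile(Y[m],[2,10,50,90,98]).round(4))
  h,_,_=np.histogram2d(Y[m],X[m],bins=[np.arange(-.004,.046,.003),np.arange(lo,hi,.004)]);print(h.astype(int)[::-1])
print("front/rear ch via ray",[((ray(c,M,[p],.055)[0,:2]-C)@np.c_[ex,ey]).round(4) for p in((264.4,175.1),(325.5,178.9))])
```

```text
rim ((0.5688333511352539, -0.27762681245803833), (0.17185555398464203, 0.1563573032617569), 74.91166687011719)
rim ext x [-0.0808 -0.079  -0.076   0.0722  0.0733  0.0754] y [-0.0921 -0.0829 -0.0786  0.0789  0.0797  0.08  ]
[[                  44                    8                    8                    8                    7                    7                    7                    7                    8                    7                    7
                     7                    5                    7                    8                    6                    8                    8                    9                    7                    6                    6
                     8                    7                    7                    8                    8                    7                    7                    8                    8                    8                    7
                     7                    8                    7                    7                    7                    8                    8                    7         
[... 19580 characters left out ...]
0  0  0]
 [ 0  0  1  6  7 10  0  0  0]
 [ 0  0  0  2  3  1  0  0  0]
 [ 0  0  0  0  0  0  0  0  0]
 [ 0  0  0  0  0  0  0  0  0]
 [ 0  0  0  0  0  0  0  0  0]]
123 X [0.0156 0.0219 0.0293] Y [0.0075 0.0092 0.0145 0.0333 0.034 ]
[[0 0 0 0 0 0 0 0 0]
 [0 0 0 0 0 0 0 0 0]
 [0 0 0 0 0 0 0 0 0]
 [0 0 0 2 7 8 6 0 0]
 [0 0 0 1 4 6 5 1 0]
 [0 0 0 0 5 4 3 1 0]
 [0 0 0 0 0 0 1 0 0]
 [0 0 0 0 0 0 0 1 0]
 [0 0 0 0 0 0 1 2 0]
 [0 0 0 0 1 2 3 2 0]
 [0 0 0 2 7 9 6 0 0]
 [0 0 0 2 9 6 9 0 0]
 [0 0 0 0 3 3 1 0 0]
 [0 0 0 0 0 0 0 0 0]
 [0 0 0 0 0 0 0 0 0]
 [0 0 0 0 0 0 0 0 0]]
front/rear ch via ray [array([-0.055 ,  0.0207]), array([0.0226, 0.021 ])]<stdin>:11: RuntimeWarning: invalid value encountered in cast
```

play_rows(
  increments=[
    [[0, 0, 0], [-0.8, -3.9, 0], 6],
    [[0, 0, 0], [-0.8, -3.9, 0], 6],
    [[0, 0, 0], [-0.8, -3.9, 0], 6],
    [[0, 0, 0], [-0.8, -3.8, 0], 6],
    [[0, 0, 0], [0, 0, 4], 6],
    [[0, 0, 0], [0, 0, 4], 6],
    [[0, 0, 0], [0, 0, 4], 6],
    [[0, 0, 0], [0, 0, 4], 6],
  ],
)

```text
t: 5.07
tool_pos: [0.3904, -0.2289, 0.1943]
tcp_rot: [0.004, 0.775, 0.632, 0.001]
wrist_force: [-0.2, -0.7, 0.0]
finger_gap: 0.06
```

play_rows(
  increments=[
    [[0, 0, 0], [0, 0, 3], 6],
    [[0, 0, 0], [0, 0, 3], 6],
    [[0, 0, 0], [0, 0, 0], 6],
    [[0, 0, 0], [0, 0, 0], 6],
  ],
)

```text
t: 5.4
tool_pos: [0.3904, -0.2285, 0.1339]
tcp_rot: [0.001, 0.775, 0.632, 0.0]
wrist_force: [0.7, -0.2, 1.1]
finger_gap: 0.0601
```

Run:
```python
from h import *
s=monitor.observe();print(s["t"],s["qpos"],s["tool_pos"])
c,M=get("wrist");cv2.imwrite("pics/w4.png",c["pixels"][:,:,::-1])
c,M=get("scene");crop(c,"pics/s4.png",230,220,350,340,5)
```

```text
5.4 [-6.04626431e-01 -3.14963653e-01  1.76372275e+00 -1.13783581e-04
  1.69182232e+00 -4.01645525e-01] [ 0.39040758 -0.22847356  0.13393652]
```

View pics/w4.png

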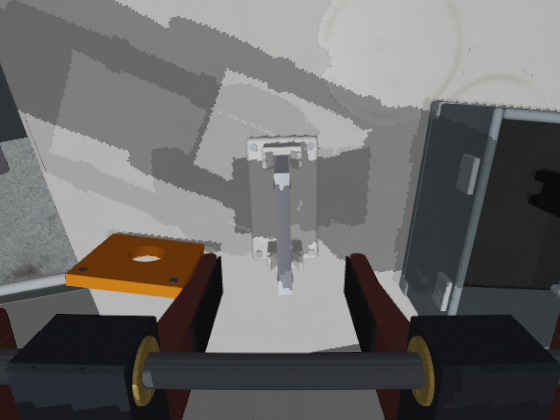

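View pics/s4.png

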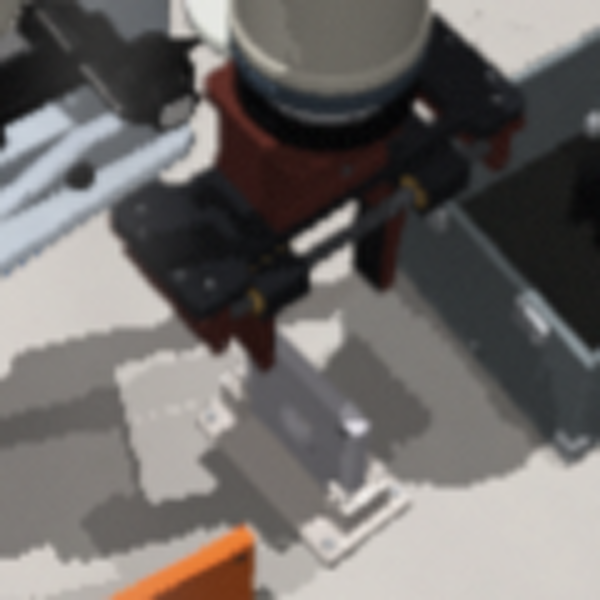

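Run:
```python
from h import *
s=monitor.observe();c,M=get("wrist");W=cloud(c,M)
Q=ray(c,M,[(282,174),(285.5,292)],.086)[:,:2];v=Q[0]-Q[1]
print(Q,Q.mean(0),np.linalg.norm(v),np.degrees(np.arctan2(v[1],v[0])))
for y in range(160,300,12): print(y,W[y,282+ (y>240)*2].round(4))
R=T({"tool_from_camera":np.eye(4)},s)[:3,:3]; d=Q.mean(0)-s["tool_pos"][:2]
print("tool shift needed cm",(R.T@np.r_[d,.056-s["tool_pos"][2]])*100, "psi",np.degrees(np.arctan2(R[1,1],R[0,1])))
```

```text
[[ 0.40023591 -0.19133268]
 [ 0.38671901 -0.26857097]] [ 0.39347746 -0.22995183] 0.07841211167385191 80.07360720983372
160 [ 0.4008 -0.1891  0.0524]
172 [ 0.4004 -0.1904  0.0849]
184 [ 0.399  -0.1975  0.0848]
196 [ 0.3976 -0.2043  0.0864]
208 [ 0.3959 -0.2123  0.0845]
220 [ 0.3945 -0.2195  0.0854]
232 [ 0.393  -0.2268  0.0865]
244 [ 0.3925 -0.2354  0.0853]
256 [ 0.3908 -0.2437  0.0847]
268 [ 0.3892 -0.2514  0.0858]
280 [ 0.3874 -0.2604  0.0847]
292 [ 0.3763 -0.3185 -0.0008]
tool shift needed cm [-3.51166148e-03  1.01818704e-01  8.05923907e+00] psi -11.617147984732222
```

Run:
```python
from h import *
s=monitor.observe();print(s["t"],s["tool_pos"],s["tcp_rot"])
R=T({"tool_from_camera":np.eye(4)},s)[:3,:3];print(R.round(4))
```

```text
5.55 [ 0.39237214 -0.22953376  0.13665072] [0.0029969  0.77499627 0.63195815 0.00083228]
[[ 0.2013  0.9795  0.0051]
 [ 0.9795 -0.2012 -0.0036]
 [-0.0025  0.0057 -1.    ]]
```

play_rows(
  increments=[
    [[0, 0, -0.8], [0, 0.15, 2], 5],
    [[0, 0, 0], [0, 0, 2], 5],
    [[0, 0, 0], [0, 0, 2], 5],
    [[0, 0, 0], [0, 0, 1], 5],
    [[0, 0, 0], [0, 0, 0.9], 5],
    [[0, 0, 0], [0, 0, 0], 5],
    [[0, 0, 0], [0, 0, 0], 5],
  ],
)

```text
t: 6.13
tool_pos: [0.3933, -0.2293, 0.0548]
tcp_rot: [0.001, 0.77, 0.637, 0.0]
wrist_force: [0.4, -0.7, -0.1]
finger_gap: 0.0501
```

Run:
```python
from h import *
print(monitor.observe())
c,M=get("wrist");cv2.imwrite("pics/w5.png",c["pixels"][:,:,::-1])
s=monitor.observe();print(s["tool_pos"])
c,M=get("scene");crop(c,"pics/s5.png",250,250,350,350,6)
s=monitor.observe();print(s["tool_pos"],s["tcp_rot"])
```

```text
{'t': 6.1333, 'qpos': array([-6.02530810e-01, -2.77971870e-01,  1.87477743e+00,  1.13715351e-05,
        1.54352794e+00, -4.14111428e-01]), 'joint_vel': array([-0.00074342, -0.00872042, -0.01540652,  0.00042482, -0.00074146,
        0.00173601]), 'tau': array([-3.59560268e-03, -2.73190624e+01, -3.90441656e+01,  5.84771822e-02,
        8.11789068e-03, -5.71325254e-04]), 'tool_pos': array([ 0.393313  , -0.22927197,  0.05476189]), 'tcp_rot': array([6.04007190e-04, 7.70488907e-01, 6.37453094e-01, 1.77684140e-04]), 'wrist_force': array([ 0.37566497, -0.74807949, -0.07407313]), 'wrist_torque': array([-0.07071463,  0.06340966, -0.03872217]), 'finger_gap': 0.05011837917245407}
[ 0.39352041 -0.22940904  0.05515495]
[ 0.39359946 -0.22946189  0.05525688] [1.14164438e-03 7.70482417e-01 6.37460142e-01 3.30100244e-04]
```

View pics/w5.png

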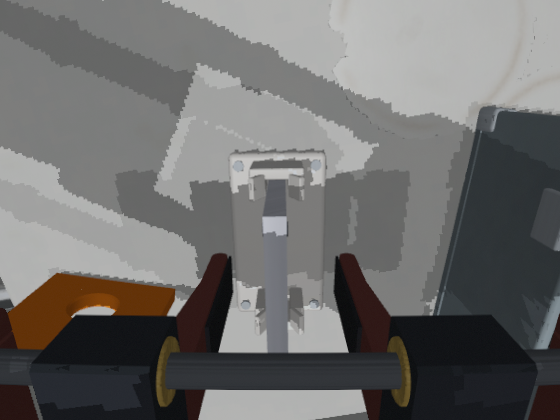

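View pics/s5.png

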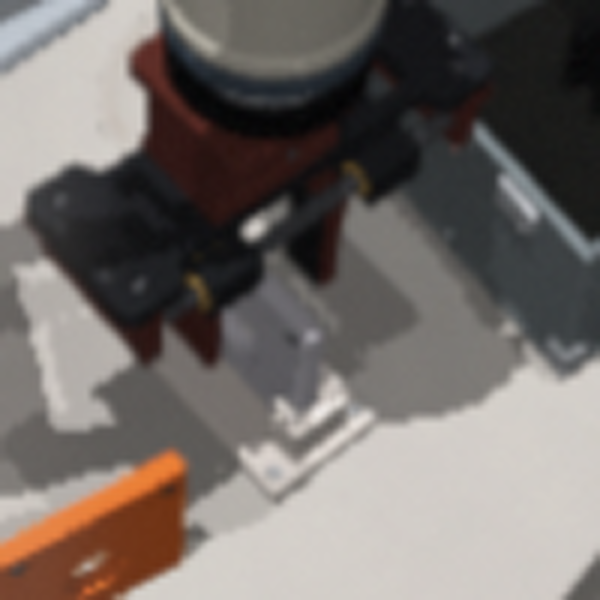

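play_rows(
  increments=[
    [[0, 0, 0], [0, -0.3, 0], 5],
    [[0, 0, 0], [0, 0, 0], 3],
    [[0, 0, 0], [0, 0, 0], 1.5],
    [[0, 0, 0], [0, 0, 0], 0.5],
    [[0, 0, 0], [0, 0, 0], 0.5],
    [[0, 0, 0], [0, 0, 0], 0.5],
    [[0, 0, 0], [0, 0, 0], 0.5],
  ],
)

```text
t: 6.82
tool_pos: [0.3899, -0.2284, 0.0536]
tcp_rot: [0.0, 0.77, 0.637, -0.0]
wrist_force: [0.3, 0.0, 0.8]
finger_gap: 0.0132
```

Run:
```python
from h import *
print(monitor.observe())
c,M=get("wrist");cv2.imwrite("pics/w6.png",c["pixels"][:,:,::-1])
```

```text
{'t': 6.8167, 'qpos': array([-6.05154320e-01, -2.86029068e-01,  1.88335930e+00, -1.60320486e-05,
        1.54426162e+00, -4.16753095e-01]), 'joint_vel': array([ 7.94273585e-04, -9.25451103e-04,  2.27678379e-03,  7.48634806e-04,
       -2.13785335e-05, -1.01790489e-04]), 'tau': array([-4.09918546e-03, -2.76980460e+01, -3.99728465e+01,  6.05298439e-02,
        4.39261983e-02,  1.48425388e-04]), 'tool_pos': array([ 0.3899236 , -0.22838713,  0.0536346 ]), 'tcp_rot': array([ 2.55905551e-06,  7.70483041e-01,  6.37460496e-01, -7.60424939e-06]), 'wrist_force': array([0.28564941, 0.00499342, 0.84924744]), 'wrist_torque': array([-0.0357706 ,  0.09472865,  0.03968117]), 'finger_gap': 0.013214024975773973}
```

View pics/w6.png

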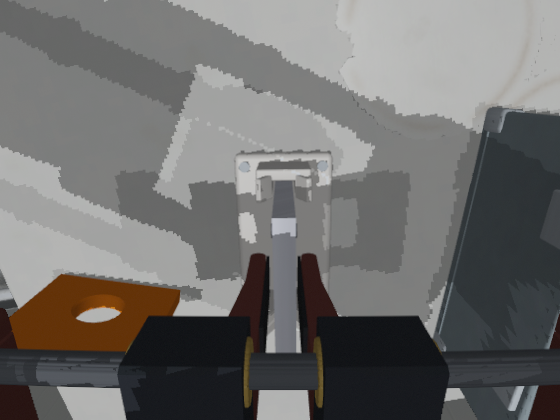

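play_rows(
  increments=[
    [[0, 0, 0], [0, 0, 0], 0.3],
    [[0, 0, 0], [0, 0, 0], 0],
    [[0, 0, 0], [0, 0, 0], 0],
    [[0, 0, 0], [0, 0, 0], 0],
    [[0, 0, 0], [0, 0, 0], 0],
  ],
)

```text
t: 7.28
tool_pos: [0.3899, -0.2284, 0.0536]
tcp_rot: [-0.0, 0.77, 0.637, 0.0]
wrist_force: [0.2, -0.9, 0.4]
finger_gap: 0.0092
```

play_rows(
  increments=[
    [[0, 0, 0], [0, 0, -0.5], 0],
    [[0, 0, 0], [0, 0, -1], 0],
    [[0, 0, 0], [0, 0, -2], 0],
    [[0, 0, 0], [0, 0, -2.5], 0],
    [[0, 0, 0], [0, 0, -3], 0],
    [[0, 0, 0], [0, 0, -3], 0],
    [[0, 0, 0], [0, 0, -3], 0],
    [[0, 0, 0], [0, 0, 0], 0],
  ],
)

```text
t: 7.95
tool_pos: [0.3913, -0.2295, 0.2117]
tcp_rot: [0.005, 0.771, 0.637, 0.001]
wrist_force: [0.5, -1.2, -0.4]
finger_gap: 0.0089
```

Run:
```python
from h import *
c,M=get("wrist");cv2.imwrite("pics/w7.png",c["pixels"][:,:,::-1])
print(monitor.observe())
```

```text
{'t': 8.0, 'qpos': array([-6.05199986e-01, -3.15462272e-01,  1.63250565e+00, -2.64745402e-04,
        1.81727195e+00, -4.16734585e-01]), 'joint_vel': array([-0.00037476,  0.02529266,  0.0936523 , -0.00126769, -0.03159363,
       -0.00080969]), 'tau': array([ 1.21659483e-02, -2.84681404e+01, -4.27582598e+01,  6.34346483e-02,
        3.19507448e-01, -9.64287428e-04]), 'tool_pos': array([ 0.39091474, -0.22920008,  0.2084866 ]), 'tcp_rot': array([0.00353725, 0.77051941, 0.63740614, 0.00086262]), 'wrist_force': array([ 0.61369192, -0.66452554, -1.23926012]), 'wrist_torque': array([-0.06885948,  0.08141148,  0.01377568]), 'finger_gap': 0.009025966440918026}
```

View pics/w7.png

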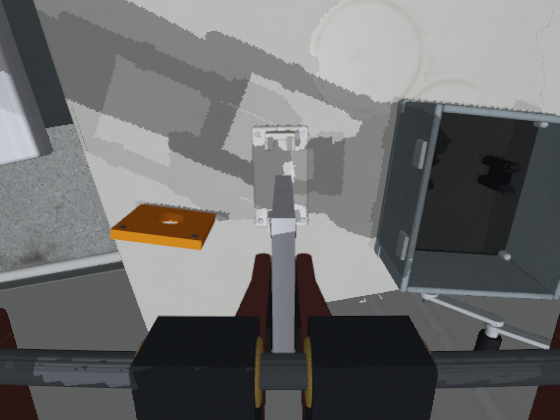

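```bash
python3 - <<'E'
from h import *
c=imaging.read_camera("wrist");M=np.array(c["tool_from_camera"])
for v in(219,222): print(ray(c,M,[(284,v)],-.0324))
s=monitor.observe();print(s["t"],s["tool_pos"],s["tcp_rot"])
E
python3 - <<'E'
import sys;sys.path.insert(0,'.')
from h import *
s=monitor.observe();print(s["t"],s["tool_pos"],s["tcp_rot"])
E
```

```text
[[ 0.0398834   0.00094963 -0.0324    ]]
[[ 0.03870359  0.00095206 -0.0324    ]]
8.05 [ 0.39028955 -0.22873731  0.20572292] [1.57702218e-03 7.70520173e-01 6.37413567e-01 3.46739041e-04]
8.05 [ 0.39028955 -0.22873731  0.20572292] [1.57702218e-03 7.70520173e-01 6.37413567e-01 3.46739041e-04]
```

play_rows(
  increments=[
    [[0, 0, 0], [0.1, 3, 0], 0],
    [[0, 0, 0], [0.1, 3, 0], 0],
    [[0, 0, 0], [0.1, 3, 0], 0],
    [[0, 0, 0], [0.1, 3, 0], 0],
    [[0, 0, -7], [0, 0, 0], 0],
    [[0, 0, -7], [0, 0, 0], 0],
    [[0, 0, -7], [0, 0, 0], 0],
    [[0, 0, -7], [0, 0, 0], 0],
  ],
)

```text
t: 8.72
tool_pos: [0.5079, -0.2465, 0.2011]
tcp_rot: [-0.002, 0.591, 0.807, -0.0]
wrist_force: [-0.1, -0.2, -0.8]
finger_gap: 0.0089
```

play_rows(
  increments=[
    [[0, 0, -7], [0, 0, 0], 0],
    [[0, 0, -7], [0, 0, 0], 0],
    [[0, 0, -7], [0, 0, 0], 0],
    [[0, 0, -7], [0, 0, 0], 0],
    [[0, 0, -7], [0, 0, 0], 0],
    [[0, 0, -7], [0, 0, 0], 0],
    [[0, 0, -7], [0, 0, 0], 0],
    [[0, 0, -7], [0, 0, 0], 0],
  ],
)

```text
t: 9.38
tool_pos: [0.5077, -0.2466, 0.2015]
tcp_rot: [-0.002, 0.143, 0.99, 0.001]
wrist_force: [0.2, -0.7, -2.0]
finger_gap: 0.0085
```

play_rows(
  increments=[
    [[0, 0, -1.6], [0, 0, 0], 0],
    [[0, 0, 0], [0, 0, 0], 0],
    [[0, 0, 0], [0, 0, 0], 0],
    [[0, 0, 0], [0, 0, 0], 0],
  ],
)

```text
t: 9.72
tool_pos: [0.5082, -0.2467, 0.2026]
tcp_rot: [-0.001, 0.133, 0.991, 0.0]
wrist_force: [-0.3, -0.2, -0.7]
finger_gap: 0.0087
```

Run:
```python
from h import *
s=monitor.observe();print(s["t"],s["qpos"],s["tool_pos"],s["finger_gap"])
R=T({"tool_from_camera":np.eye(4)},s)[:3,:3];print(R.round(4),np.degrees(np.arctan2(R[1,1],R[0,1])))
print("to slot:",(R.T@np.r_[np.array([.5615,-.2480])-s["tool_pos"][:2],0])*100)
c,M=get("wrist");cv2.imwrite("pics/w8.png",c["pixels"][:,:,::-1])
```

```text
9.7167 [-5.12204567e-01 -5.05486469e-03  1.36500142e+00 -7.69524480e-05
  1.78352972e+00 -1.81656732e+00] [ 0.50815689 -0.24673897  0.20258685] 0.008682794077023789
[[-9.647e-01  2.633e-01 -1.700e-03]
 [ 2.633e-01  9.647e-01  9.000e-04]
 [ 1.800e-03  4.000e-04 -1.000e+00]] 74.73353353271895
to slot: [-5.17926818  1.28291601 -0.00906313]
```

View pics/w8.png

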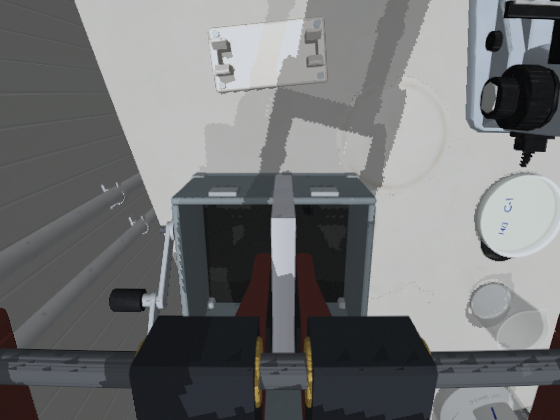

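play_rows(
  increments=[
    [[0, 0, 0], [-2.6, 0.65, 0], 0],
    [[0, 0, 0], [-2.6, 0.65, 0], 0],
    [[0, 0, 0], [0, 0, 0], 0],
    [[0, 0, 0], [0, 0, 0], 0],
    [[0, 0, 0], [0, 0, 0], 0],
  ],
)

```text
t: 10.18
tool_pos: [0.5617, -0.248, 0.2033]
tcp_rot: [-0.001, 0.132, 0.991, 0.0]
wrist_force: [-0.9, 0.1, -1.6]
finger_gap: 0.0089
```

Run:
```python
from h import *
s=monitor.observe();print(s["t"],s["qpos"],s["tool_pos"],s["finger_gap"])
c,M=get("wrist");cv2.imwrite("pics/w9.png",c["pixels"][:,:,::-1])
import pickle;pickle.dump((c,M),open("w9.pkl","wb"))
c,M=get("scene");crop(c,"pics/s9.png",270,170,420,310,5)
s=monitor.observe();R=T({"tool_from_camera":np.eye(4)},s)[:3,:3]
print(s["tool_pos"],"to slot:",(R.T@np.r_[np.array([.5615,-.2480])-s["tool_pos"][:2],0])*100)
```

```text
10.1833 [-4.70959326e-01  1.26948363e-01  1.22641912e+00 -2.99162628e-04
  1.78929551e+00 -1.77641482e+00] [ 0.56169349 -0.24796019  0.2033188 ] 0.008931645778783385
[ 0.56150649 -0.24812338  0.20415878] to slot: [ 3.86682645e-03  1.17341765e-02 -5.05934082e-06]
```

View pics/w9.png

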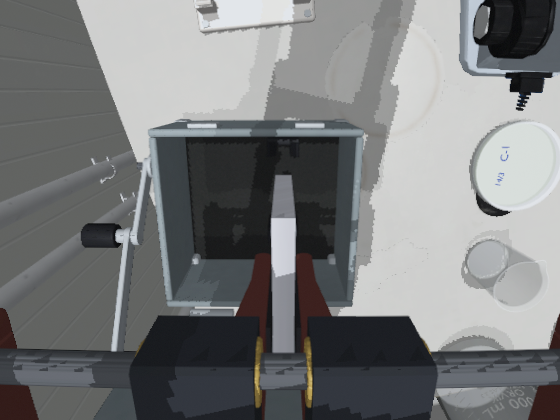

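View pics/s9.png

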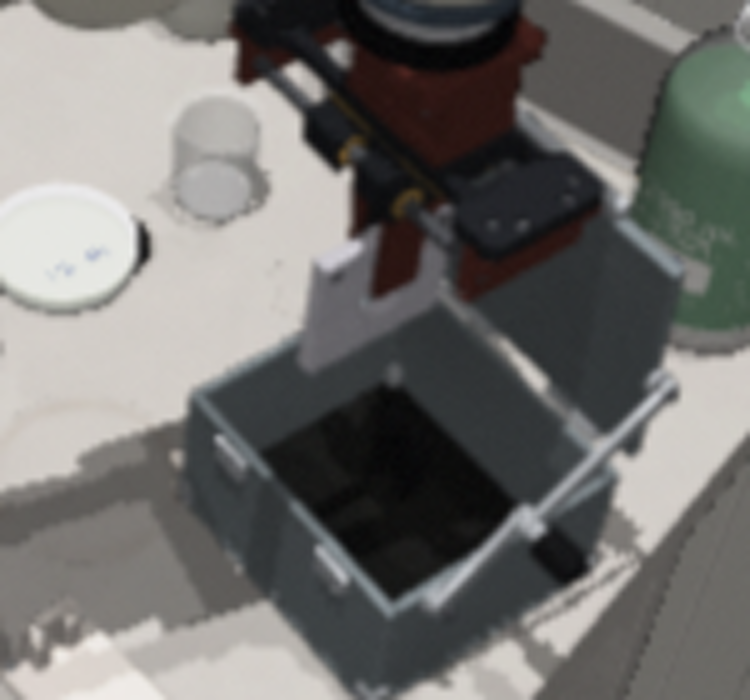

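Run:
```python
from h import *
import pickle
c,M=pickle.load(open("w9.pkl","rb"))
im=cv2.imread("pics/w9.png")[125:185,245:335].astype(float)
cv2.imwrite("pics/w9b.png",cv2.resize(np.clip(im*3.5-10,0,255).astype(np.uint8),None,fx=8,fy=8,interpolation=cv2.INTER_CUBIC))
W=cloud(c,M)
S=np.array([.5615,-.2480]);a=np.radians(-15.2);ex=np.array([np.cos(a),np.sin(a)]);ey=np.array([-ex[1],ex[0]])
xy=W[...,:2]-S;X=xy@ex;Y=xy@ey;z=W[...,2]
m=(z>.045)&(z<.062)&(X>-.055)&(X<-.025)&(abs(Y)<.03)
print(m.sum(),np.percentile(X[m],[2,50,98]).round(4),np.percentile(Y[m],[0,3,10,50,90,97,100]).round(4))
m=(z>.086)&(z<.1)&(X<-.04)&(X>-.08)&(Y>-.12)&(Y<.08);print("rim front",np.percentile(X[m],[2,50,98]),np.percentile(Y[m],[0,1,99,100]))
u=proj(c,M,[np.r_[S+ex*x+ey*y,.055] for x in(-.033,-.042) for y in(-.006,.006)]);print(u)
# plate end edges
T0=np.array(c["tool_from_camera"])
print("plate top end L,R in tool",ray(c,T0,[(271.5,218),(295.5,218)],-.0324))
```

```text
462 [-0.0479 -0.0423 -0.0333] [-0.0144 -0.0141 -0.0124 -0.0008  0.011   0.0127  0.0129]
rim front [-0.062085   -0.05668391 -0.04218576] [-0.09990116 -0.09872698  0.05840906  0.05943378]
[[275.75687306 156.07128544]
 [289.97518173 156.08711417]
 [275.70757988 145.36776539]
 [290.04595864 145.38374172]]
plate top end L,R in tool [[ 0.03980544 -0.00421739 -0.0324    ]
 [ 0.03981663  0.00467283 -0.0324    ]]
```

View pics/w9b.png

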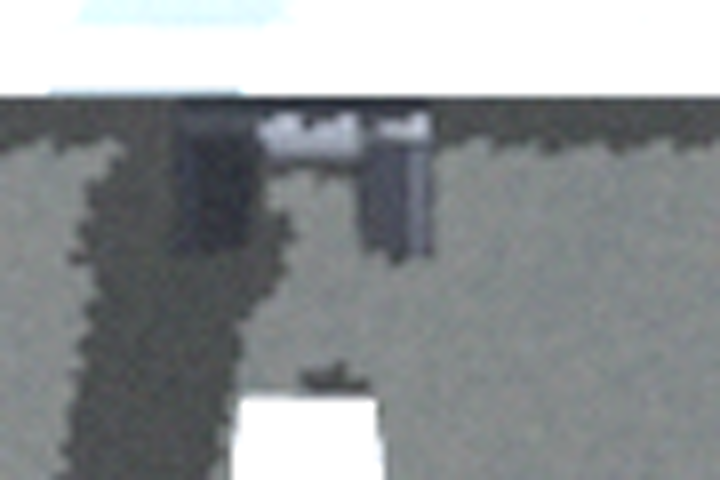

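play_rows(
  increments=[
    [[0, 0, 0], [0, 0, 3], 0],
    [[0, 0, 0], [0, 0, 3], 0],
    [[0, 0, 0], [0, 0, 2.5], 0],
    [[0, 0, 0], [0, 0, 1], 0],
    [[0, 0, 0], [0, 0, 0], 0],
    [[0, 0, 0], [0, 0, 0], 0],
    [[0, 0, 0], [0, 0, 0], 0],
    [[0, 0, 0], [0, 0, 0], 0],
  ],
)

```text
t: 10.95
tool_pos: [0.5631, -0.2486, 0.1115]
tcp_rot: [0.002, 0.132, 0.991, -0.001]
wrist_force: [0.6, -0.2, -1.4]
finger_gap: 0.009
```

Run:
```python
from h import *
s=monitor.observe();print(s["t"],s["tool_pos"],s["wrist_force"],s["finger_gap"])
R=T({"tool_from_camera":np.eye(4)},s)[:3,:3]
print(R.round(4),"to slot:",(R.T@np.r_[np.array([.5615,-.2480])-s["tool_pos"][:2],0])*100)
c,M=get("wrist");cv2.imwrite("pics/w10.png",c["pixels"][:,:,::-1])
W=cloud(c,M)
S=np.array([.5615,-.2480]);a=np.radians(-15.2);ex=np.array([np.cos(a),np.sin(a)]);ey=np.array([-ex[1],ex[0]])
xy=W[...,:2]-S;X=xy@ex;Y=xy@ey;z=W[...,2]
m=(z>.045)&(z<.062)&(X>-.058)&(X<-.041)&(abs(Y)<.03)
print(m.sum(),np.percentile(X[m],[2,50,98]).round(4),np.percentile(Y[m],[0,3,10,50,90,97,100]).round(4))
im=cv2.imread("pics/w10.png")[100:240,200:370].astype(float)
cv2.imwrite("pics/w10b.png",cv2.resize(np.clip(im*2.5,0,255).astype(np.uint8),None,fx=4,fy=4,interpolation=cv2.INTER_CUBIC))
```

```text
10.95 [ 0.5630933  -0.24858907  0.11148281] [ 0.61512553 -0.24098445 -1.38268082] 0.008955873724963209
[[-9.650e-01  2.622e-01  3.700e-03]
 [ 2.622e-01  9.650e-01 -1.900e-03]
 [-4.100e-03 -9.000e-04 -1.000e+00]] to slot: [ 0.16919999  0.0150649  -0.00071009]
477 [-0.047  -0.0443 -0.0413] [-0.0144 -0.0137 -0.012  -0.0008  0.0107  0.0123  0.0134]
```

View pics/w10b.png

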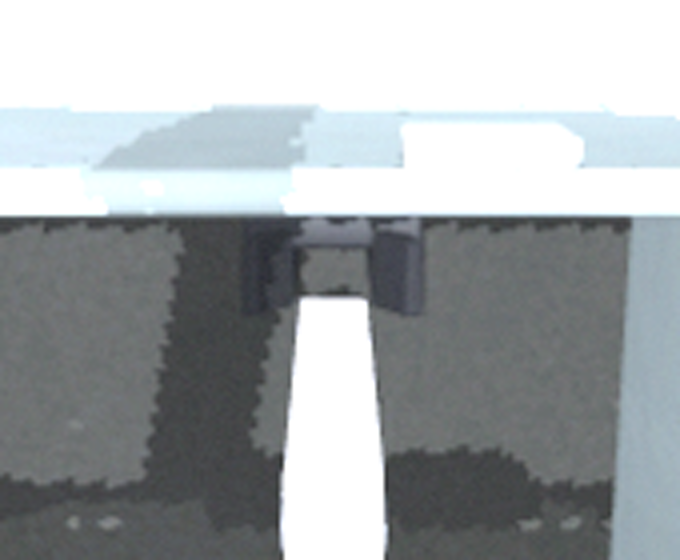

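play_rows(
  increments=[
    [[0, 0, 0], [0, 0, 0], 0],
    [[0, 0, 0], [0, 0, 0.7], 0],
    [[0, 0, 0], [0, 0, 0.7], 0],
    [[0, 0, 0], [0, 0, 0.7], 0],
    [[0, 0, 0], [0, 0, 0.7], 0],
    [[0, 0, 0], [0, 0, 0], 0],
    [[0, 0, 0], [0, 0, 0], 0],
    [[0, 0, 0], [0, 0, 0], 0],
  ],
)

```text
t: 11.67
tool_pos: [0.5621, -0.248, 0.0806]
tcp_rot: [-0.0, 0.132, 0.991, 0.0]
wrist_force: [0.4, 0.5, -1.2]
finger_gap: 0.0086
```

Run:
```python
from h import *
s=monitor.observe();print(s["t"],s["tool_pos"],s["wrist_force"],s["wrist_torque"],s["finger_gap"])
c,M=get("wrist");crop(c,"pics/w11.png",180,80,380,300,3)
```

```text
11.6667 [ 0.56213085 -0.24800423  0.08055803] [ 0.39915117  0.45646091 -1.2375443 ] [ 0.03745839 -0.03893957 -0.0259525 ] 0.008575736701492491
```

View pics/w11.png

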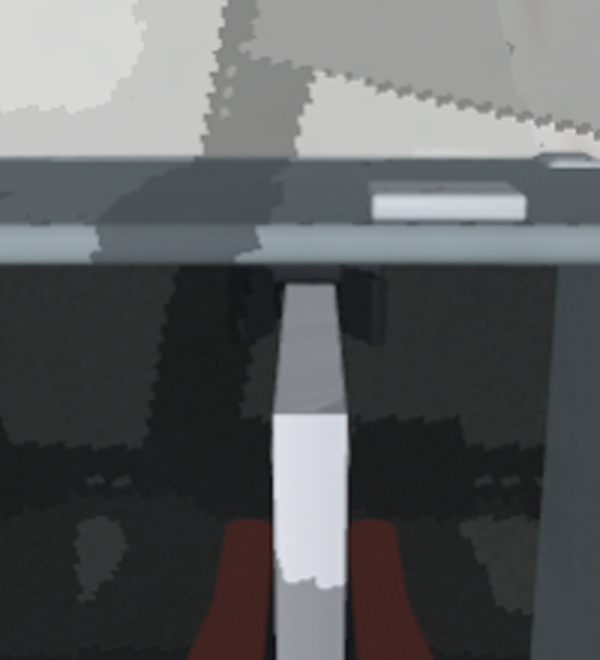

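play_rows(
  increments=[
    [[0, 0, 0], [0, 0, 0.6], 0],
    [[0, 0, 0], [0, 0, 0.6], 0],
    [[0, 0, 0], [0, 0, 0.6], 0],
    [[0, 0, 0], [0, 0, 0.4], 0],
    [[0, 0, 0], [0, 0, 0.2], 0],
    [[0, 0, 0], [0, 0, 0], 0],
    [[0, 0, 0], [0, 0, 0], 0],
    [[0, 0, 0], [0, 0, 0], 0],
  ],
)

```text
t: 12.38
tool_pos: [0.5623, -0.2481, 0.0569]
tcp_rot: [0.0, 0.132, 0.991, -0.0]
wrist_force: [0.1, -0.2, -1.6]
finger_gap: 0.0084
```

play_rows(
  increments=[
    [[0, 0, 0], [0, 0, 0.2], 0],
    [[0, 0, 0], [0, 0, 0], 0],
    [[0, 0, 0], [0, 0, 0], 0],
  ],
)

```text
t: 12.63
tool_pos: [0.5621, -0.248, 0.0546]
tcp_rot: [-0.0, 0.132, 0.991, -0.0]
wrist_force: [-0.2, 0.9, -1.3]
finger_gap: 0.009
```

play_rows(
  increments=[
    [[0, 0, 0], [0, 0, 0.15], 0],
    [[0, 0, 0], [0, 0, 0], 0],
    [[0, 0, 0], [0, 0, 0.15], 0],
    [[0, 0, 0], [0, 0, 0], 0],
    [[0, 0, 0], [0, 0, 0], 0],
  ],
)

```text
t: 13.05
tool_pos: [0.5621, -0.248, 0.0516]
tcp_rot: [-0.0, 0.132, 0.991, -0.0]
wrist_force: [-0.2, -0.0, -1.3]
finger_gap: 0.009
```

play_rows(
  increments=[
    [[0, 0, 0], [0, 0, 0.1], 0],
    [[0, 0, 0], [0, 0, 0], 0],
    [[0, 0, 0], [0, 0, 0.1], 0],
    [[0, 0, 0], [0, 0, 0], 0],
    [[0, 0, 0], [0, 0, 0], 0],
  ],
)

```text
t: 13.47
tool_pos: [0.5622, -0.2481, 0.0516]
tcp_rot: [0.0, 0.132, 0.991, -0.0]
wrist_force: [-4.4, 2.6, 9.1]
finger_gap: 0.0089
```

play_rows(
  increments=[
    [[0, 0, 0], [0, 0, 0], 1.2],
    [[0, 0, 0], [0, 0, 0], 2],
    [[0, 0, 0], [0, 0, 0], 3],
    [[0, 0, 0], [0, 0, 0], 3],
    [[0, 0, 0], [0, 0, 0], 3],
  ],
)

```text
t: 13.88
tool_pos: [0.562, -0.248, 0.0492]
tcp_rot: [-0.0, 0.132, 0.991, 0.0]
wrist_force: [-0.1, -0.3, -0.7]
finger_gap: 0.0299
```

Run:
```python
from h import *
s=monitor.observe();print(s["t"],s["tool_pos"],s["wrist_force"],s["wrist_torque"],s["finger_gap"])
c,M=get("wrist");crop(c,"pics/w12.png",180,80,380,300,3)
```

```text
13.8833 [ 0.56203004 -0.24796224  0.04922059] [-0.13763089 -0.3060125  -0.66249842] [ 0.04894965 -0.0231657  -0.01409309] 0.02988168099704176
```

View pics/w12.png

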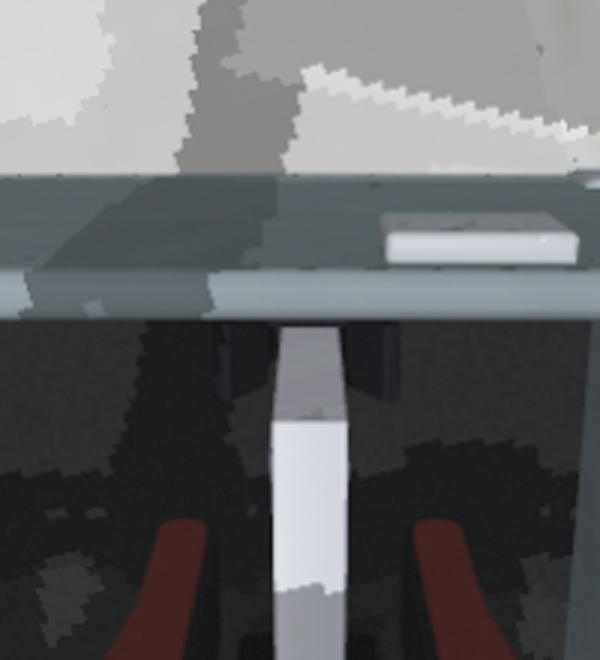

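play_rows(
  increments=[
    [[0, 0, 0], [0, 0, -1], 3],
    [[0, 0, 0], [0, 0, -2], 3],
    [[0, 0, 0], [0, 0, -3], 3],
    [[0, 0, 0], [0, 0, -3], 3],
    [[0, 0, 0], [0, 0, -4], 2],
    [[0, 0, 0], [0, 0, -4], 0],
    [[0, 0, 0], [0, 0, -3], 0],
    [[0, 0, 0], [0, 0, 0], 0],
  ],
)

```text
t: 14.6
tool_pos: [0.5636, -0.2488, 0.2598]
tcp_rot: [0.007, 0.132, 0.991, -0.002]
wrist_force: [0.7, -0.7, 1.5]
finger_gap: 0.0063
```

Run:
```python
from h import *
c,M=get("wrist")
s=monitor.observe();print(s["t"],s["tool_pos"],s["finger_gap"])
cv2.imwrite("pics/w13.png",c["pixels"][:,:,::-1])
W=cloud(c,M)
S=np.array([.5615,-.2480]);a=np.radians(-15.2);ex=np.array([np.cos(a),np.sin(a)]);ey=np.array([-ex[1],ex[0]])
xy=W[...,:2]-S;X=xy@ex;Y=xy@ey;z=W[...,2]
m=(z>.07)&(z<.1)&(abs(X)<.05)&(abs(Y)<.02)
print("plate",m.sum(),np.percentile(X[m],[2,98]),np.percentile(Y[m],[2,50,98]),np.percentile(z[m],[5,50,95]))
q=W[m];print(cv2.minAreaRect(q[:,:2].astype(np.float32)))
```

```text
14.65 [ 0.56329197 -0.24861942  0.25587524] 0.002943953795993161
plate 839 [-0.0393625   0.03839154] [-0.00445199 -0.00058663  0.00415717] [0.08199284 0.08337311 0.08453024]
((0.561661958694458, -0.24861200153827667), (0.009362539276480675, 0.07976176589727402), 75.01876831054688)
```

View pics/w13.png

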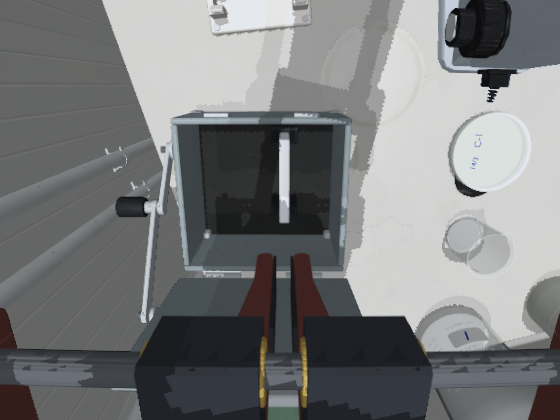

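The plate stands in the slot with its top at z≈0.083 (expected 0.084). The knee pad shows at (131,207). Next I'll locate it with the cloud.

Run:
```python
from h import *
c,M=get("wrist");s=monitor.observe()
W=cloud(c,M)
C=np.array([.573,-.2725]);a=np.radians(-15.2);ex=np.array([np.cos(a),np.sin(a)]);ey=np.array([-ex[1],ex[0]])
im=c["pixels"].astype(int)
m=(im.max(2)<70)&(W[...,2]>.1)&(W[...,2]<.14)&(W[...,1]<-.33)
q=W[m];print(m.sum(),cv2.minAreaRect(q[:,:2].astype(np.float32)),np.percentile(q[:,2],[5,50,95,99]))
xy=q[:,:2]-C;print("case X",np.percentile(xy@ex,[2,50,98]),"Y",np.percentile(xy@ey,[2,50,98]))
top=q[q[:,2]>np.percentile(q[:,2],70)];print("top",top.mean(0))
ctr=C+ex*np.median(xy@ex)+ey*np.mean(np.percentile(xy@ey,[2,98]));print("pad",ctr)
s=monitor.observe();R=T({"tool_from_camera":np.eye(4)},s)[:3,:3];print(s["tool_pos"],(R.T@np.r_[ctr-s["tool_pos"][:2],0])*100)
c,M=get("scene");W=cloud(c,M);im=c["pixels"].astype(int)
m=(im.max(2)<60)&(W[...,2]>.1)&(W[...,2]<.14)&(W[...,1]<-.35)&(W[...,0]<.6)&(W[...,0]>.5)
q=W[m];print(m.sum(),q.mean(0),np.percentile(q,[3,97],axis=0))
```

```text
585 ((0.5754296779632568, -0.37860560417175293), (0.04035565257072449, 0.08698618412017822), 75.098876953125) [0.12159477 0.12706577 0.12920498 0.12991937]
case X [-0.01295851 -0.00641235  0.00366398] Y [-0.1204056  -0.10823924 -0.09776537]
top [ 0.54021654 -0.37746188  0.12879928]
pad [ 0.53821095 -0.37608804]
[ 0.56270686 -0.24829441  0.25237607] [ -0.98525049 -12.97465372   0.01638458]
74 [ 0.53706093 -0.38013811  0.12650651] [[ 0.53036506 -0.39108111  0.12036227]
 [ 0.54491795 -0.36825667  0.13157255]]
```

Run:
```python
from h import *
for n in("wrist","side","scene"):
    c,M=get(n);W=cloud(c,M);g=W[np.isfinite(W[...,0])]
    m=(g[:,1]<-.42)&(g[:,1]>-1.2)&(g[:,2]>.02)&(g[:,0]<.9)&(g[:,0]>.2)
    q=g[m];print(n,m.sum(), (q[:,1].max(),q[np.argmax(q[:,1])]) if m.sum() else "")
s=monitor.observe();print(s["tool_pos"],s["qpos"])
```

```text
wrist 2463 (np.float64(-0.5849259016010758), array([ 0.61198226, -0.5849259 ,  0.02299781]))
side 21409 (np.float64(-0.45063204260231415), array([ 0.87637763, -0.45063204,  0.31785388]))
scene 5840 (np.float64(-0.4203707858437318), array([ 0.89405006, -0.42037079,  0.34893391]))
[ 0.56157366 -0.24775233  0.24728879] [-4.70915100e-01  1.39311292e-01  1.13510555e+00  5.16505566e-06
  1.87099917e+00 -1.77647422e+00]
```

play_rows(
  increments=[
    [[0, 0, 0], [0.2, -3.3, 0], 0],
    [[0, 0, 0], [0.2, -3.3, 0], 0],
    [[0, 0, 0], [0.2, -3.3, 0], 0],
    [[0, 0, 0], [0.2, -3.3, 0], 0],
    [[0, -6, 0], [0, 0, 0], 0],
    [[0, -6, 0], [0, 0, 0], 0],
    [[0, -6, 0], [0, 0, 0], 0],
    [[0, -6, 0], [0, 0, 0], 0],
  ],
)

```text
t: 15.57
tool_pos: [0.5197, -0.3736, 0.248]
tcp_rot: [0.208, 0.13, 0.969, -0.027]
wrist_force: [-0.1, -0.4, 0.7]
finger_gap: 0.0004
```

play_rows(
  increments=[
    [[0, 0, 0], [0, 0, 0], 0],
    [[0, 0, 0], [0, 0, 0], 0],
    [[0, 0, 0], [0, 0, 0], 0],
  ],
)

```text
t: 15.82
tool_pos: [0.5199, -0.3734, 0.2499]
tcp_rot: [0.205, 0.129, 0.97, -0.027]
wrist_force: [0.9, -1.3, 1.0]
finger_gap: 0.0005
```

Run:
```python
from h import *
s=monitor.observe();print(s["t"],s["tool_pos"],s["qpos"],s["finger_gap"])
R=T({"tool_from_camera":np.eye(4)},s)[:3,:3];print(R.round(3))
P=np.array([.539,-.3785,.120]);ct=P-R[:,2]*.009
print("contact",ct,"shift cm",R.T@(ct-s["tool_pos"])*100)
```

```text
15.8167 [ 0.5198655  -0.37343171  0.24988294] [-0.78683146 -0.15181998  1.47352153  0.20443051  1.45553152 -2.07839371] 0.0004903069567704446
[[-0.882  0.262  0.391]
 [ 0.24   0.965 -0.106]
 [-0.405 -0.    -0.914]]
contact [ 0.53548264 -0.37754298  0.12822875] shift cm [ 3.45081278  0.01458005 11.77697186]
```

play_rows(
  increments=[
    [[0, 0, 0], [1.2, 0, 2.6], 0],
    [[0, 0, 0], [1.2, 0, 2.6], 0],
    [[0, 0, 0], [1.1, 0, 2.6], 0],
    [[0, 0, 0], [0, 0, 1], 0],
    [[0, 0, 0], [0, 0, 0], 0],
    [[0, 0, 0], [0, 0, 0], 0],
    [[0, 0, 0], [0, 0, 0], 0],
  ],
)

```text
t: 16.4
tool_pos: [0.5249, -0.3751, 0.158]
tcp_rot: [0.207, 0.129, 0.969, -0.028]
wrist_force: [0.4, -0.2, -0.3]
finger_gap: 0.0004
```

Run:
```python
from h import *
s=monitor.observe();print(s["t"],s["tool_pos"],s["wrist_force"],s["finger_gap"])
R=T({"tool_from_camera":np.eye(4)},s)[:3,:3]
P=np.array([.539,-.3785,.120]);ct=P-R[:,2]*.009
print("shift cm",R.T@(ct-s["tool_pos"])*100)
c,M=get("scene");crop(c,"pics/s14.png",300,170,430,320,4)
c,M=get("wrist");cv2.imwrite("pics/w14.png",c["pixels"][:,:,::-1])
```

```text
16.4 [ 0.52487937 -0.37507697  0.15802719] [ 0.42778265 -0.15684382 -0.25720597] 0.0003662436054966899
shift cm [0.231489   0.04520675 3.16400503]
```

View pics/s14.png

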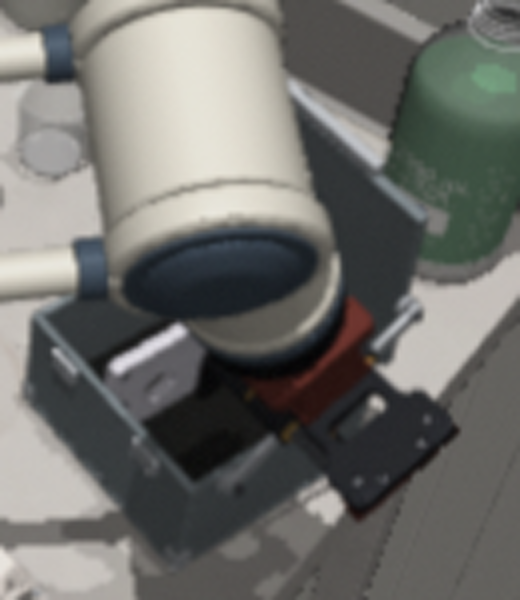

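View pics/w14.png

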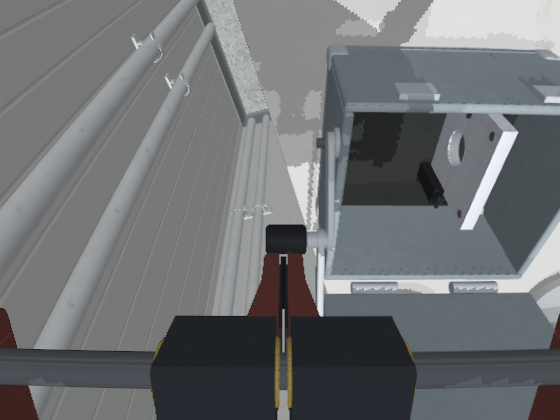

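Run:
```python
from h import *
c=imaging.read_camera("wrist");M=np.array(c["tool_from_camera"])
W=cloud(c,M)
im=c["pixels"].astype(int)
sub=(im.max(2)<50);sub[:225]=0;sub[252:]=0;sub[:,:264]=0;sub[:,308:]=0
q=W[sub&(W[...,2]>0)&(W[...,2]<.08)];print(len(q),np.percentile(q,[3,50,97],axis=0).round(4))
s=monitor.observe();print(s["tool_pos"])
```

```text
1032 [[-0.0024 -0.009   0.0317]
 [ 0.0052  0.0013  0.0336]
 [ 0.0102  0.0123  0.0401]]
[ 0.5242419  -0.3749443   0.15762306]
```

play_rows(
  increments=[
    [[0, 0, 0], [0.3, 0.1, 0.9], 0],
    [[0, 0, 0], [0, 0, 0.9], 0],
    [[0, 0, 0], [0, 0, 0.9], 0],
    [[0, 0, 0], [0, 0, 0.4], 0],
    [[0, 0, 0], [0, 0, 0.3], 0],
    [[0, 0, 0], [0, 0, 0.3], 0],
  ],
)

```text
t: 17.05
tool_pos: [0.536, -0.3765, 0.1198]
tcp_rot: [0.206, 0.129, 0.97, -0.027]
wrist_force: [-0.5, 0.5, 2.3]
finger_gap: 0.0005
```

play_rows(
  increments=[
    [[0, 0, 0], [0, 0, 0.3], 0],
    [[0, 0, 0], [0, 0, 0.3], 0],
    [[0, 0, 0], [0, 0, 0.3], 0],
  ],
)

```text
t: 17.3
tool_pos: [0.5399, -0.3778, 0.1129]
tcp_rot: [0.207, 0.129, 0.969, -0.028]
wrist_force: [2.0, 1.1, 4.8]
finger_gap: 0.0004
```

play_rows(
  increments=[
    [[0, 0, 0], [0, 0, 0.3], 0],
    [[0, 0, 0], [0, 0, 0.3], 0],
    [[0, 0, 0], [0, 0, 0.3], 0],
  ],
)

```text
t: 17.55
tool_pos: [0.5434, -0.3789, 0.1047]
tcp_rot: [0.207, 0.129, 0.969, -0.028]
wrist_force: [0.4, 1.2, 5.8]
finger_gap: 0.0003
```

Run:
```python
from h import *
s=monitor.observe();print(s["t"],s["tool_pos"],s["wrist_force"],s["finger_gap"])
c,M=get("side");crop(c,"pics/sd15.png",180,90,300,240,4)
c,M=get("wrist");cv2.imwrite("pics/w15.png",c["pixels"][:,:,::-1])
```

```text
17.55 [ 0.54342596 -0.37890409  0.10467349] [0.37448184 1.21437457 5.77069593] 0.00033718427253713146
```

View pics/w15.png

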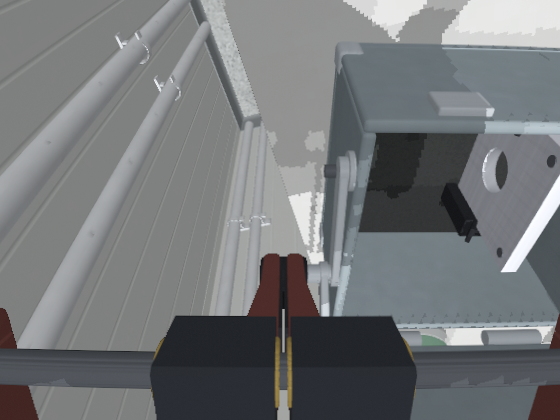

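View pics/sd15.png

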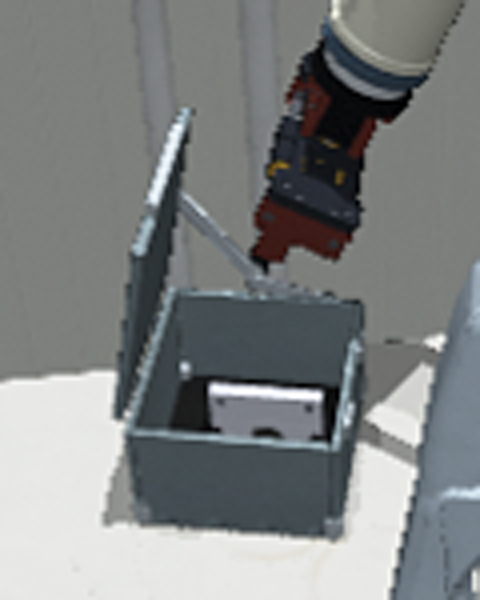

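play_rows(
  increments=[
    [[0, 0, 0], [0, 0, 0.3], 0],
    [[0, 0, 0], [0, 0, 0.3], 0],
    [[0, 0, 0], [0, 0, 0], 0],
    [[0, 0, 0], [0, 0, 0], 0],
    [[0, 0, 0], [0, 0, 0], 0],
  ],
)

```text
t: 18.07
tool_pos: [0.5448, -0.3792, 0.0977]
tcp_rot: [0.206, 0.129, 0.97, -0.027]
wrist_force: [-0.3, -0.5, 2.3]
finger_gap: 0.0002
```

play_rows(
  increments=[
    [[0, 0, 0], [0, 0, -1], 0],
    [[0, 0, 0], [0, 0, -2], 0],
    [[0, 0, 0], [0, 0, -3], 0],
    [[0, 0, 0], [0, 0, -3], 0],
    [[0, 0, 0], [0, 0, -3], 0],
    [[0, 0, 0], [0, 0, -3], 0],
    [[0, 0, 0], [0, 0, -3], 0],
    [[0, 0, 0], [0, 0, 0], 0],
  ],
)

```text
t: 18.73
tool_pos: [0.4737, -0.3606, 0.2707]
tcp_rot: [0.21, 0.129, 0.969, -0.031]
wrist_force: [0.1, -0.2, 0.8]
finger_gap: 0.0002
```

Run:
```python
from h import *
s=monitor.observe();print(s["t"],s["tool_pos"],s["wrist_force"],s["qpos"])
c,M=get("side");crop(c,"pics/sd16.png",180,90,300,240,4)
W=cloud(c,M)
c,M=get("scene");crop(c,"pics/s16.png",300,150,440,320,3.5)
C=np.array([.573,-.2725]);a=np.radians(-15.2);ex=np.array([np.cos(a),np.sin(a)]);ey=np.array([-ex[1],ex[0]])
W2=cloud(c,M)
for n,w in(("side",W),("scene",W2)):
    xy=w[...,:2]-C;X=xy@ex;Y=xy@ey;z=w[...,2]
    for z0 in(.14,.18,.21,.23,.25,.26):
        m=(abs(z-z0)<.006)&(X>-.02)&(X<.13)&(abs(Y)<.078);print(n,z0,m.sum(),np.percentile(X[m],[3,50,97]).round(4) if m.sum() else"")
```

```text
18.7333 [ 0.47367406 -0.36057453  0.2707226 ] [ 0.06250029 -0.21847781  0.82997923] [-0.83784145 -0.27139701  1.54207123  0.22210416  1.50458149 -2.11744249]
side 0.14 7 [0.0584 0.0597 0.0672]
side 0.18 7 [0.0465 0.048  0.0552]
side 0.21 9 [0.0378 0.0407 0.0498]
side 0.23 21 [0.0318 0.0425 0.044 ]
side 0.25 63 [0.026  0.031  0.0354]
side 0.26 66 [0.0259 0.0291 0.0328]
scene 0.14 1 [0.0632 0.0632 0.0632]
scene 0.18 16 [0.0481 0.0499 0.0513]
scene 0.21 28 [0.0387 0.0409 0.043 ]
scene 0.23 29 [0.0326 0.0345 0.0371]
scene 0.25 78 [0.0265 0.0312 0.0366]
scene 0.26 53 [0.0252 0.0296 0.0341]
```

View pics/sd16.png

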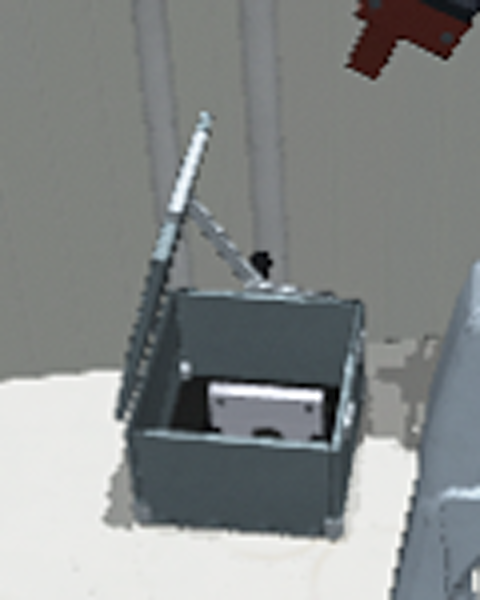

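View pics/s16.png

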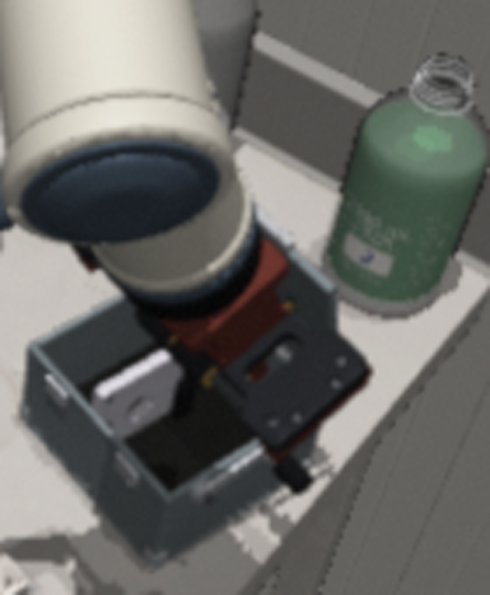

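Run:
```python
from h import *
c,M=get("scene");g=cloud(c,M);g=g[np.isfinite(g[...,0])]
c,M=get("side");g2=cloud(c,M);g=np.r_[g,g2[np.isfinite(g2[...,0])]]
for x in np.arange(.6,1.0,.04):
    r=[]
    for y in np.arange(-.1,-.56,-.04):
        m=(abs(g[:,0]-x)<.02)&(abs(g[:,1]-y)<.02)&(g[:,2]<.6)
        r.append("%4d"%(np.percentile(g[m,2],98)*1000) if m.sum()>3 else "  --")
    print("%.2f"%x," ".join(r))
s=monitor.observe();print(s["tool_pos"])
R=T({"tool_from_camera":np.eye(4)},s)[:3,:3];print(R.round(3))
```

```text
0.60    5    4   92  253  257  259  251  235 -842 -842   --   --
0.64    5    5    4  245  222   93  115   16 -837 -840 -835   --
0.68    4    5    2  126    2    1    2    3 -840 -839 -840 -841
0.72   39    2    2    2    2    2    1    3 -841 -840 -839 -839
0.76    2    2    2    1    1  128    5    4 -839 -838 -840 -841
0.80  184  170    2    2  175  226  213    5 -839 -840 -836 -837
0.84  236  188    6    6  189  348  334  361 -838 -840 -840 -839
0.88  349  350  348  370  385  385  385  385  384  340  302  503
0.92  586  586  587  593  595  593  592  591  589  549  500  505
0.96   --   --   --   --   --   --   --   --   --   --   --   --
[ 0.47397285 -0.35959599  0.26040253]
[[-0.883  0.262  0.39 ]
 [ 0.24   0.965 -0.105]
 [-0.404  0.001 -0.915]]
```

play_rows(
  increments=[
    [[0, 6, 0], [0, 0, 0], 0],
    [[0, 6, 0], [0, 0, 0], 0],
    [[0, 6, 0], [0, 0, 0], 0],
    [[0, 6, 0], [0, 0, 0], 0],
    [[0, 0, 0], [0, 0, -3.5], 0],
    [[0, 0, 0], [0, 0, -3.5], 0],
    [[0, 0, 0], [0, 0, 0], 0],
    [[0, 0, 0], [0, 0, 0], 0],
  ],
)

```text
t: 19.6
tool_pos: [0.4753, -0.3602, 0.3327]
tcp_rot: [0.0, 0.132, 0.991, -0.0]
wrist_force: [-0.5, 0.2, 0.2]
finger_gap: 0.0006
```

play_rows(
  increments=[
    [[0, 0, 0], [-3, 2.2, 0], 0],
    [[0, 0, 0], [-3, 2.2, 0], 0],
    [[0, 0, 0], [-3, 2.2, 0], 0],
    [[0, 0, 0], [-3, 2.2, 0], 0],
    [[0, 0, 0], [-3, 2.2, 0], 0],
    [[0, 0, 0], [0, 0, 0], 0],
    [[0, 0, 0], [0, 0, 0], 0],
    [[0, 0, 0], [0, 0, 0], 0],
  ],
)

```text
t: 20.27
tool_pos: [0.6477, -0.2932, 0.3297]
tcp_rot: [-0.002, 0.132, 0.991, 0.001]
wrist_force: [-0.4, 0.2, 0.6]
finger_gap: 0.0006
```

Run:
```python
from h import *
s=monitor.observe();print(s["t"],s["tool_pos"],s["wrist_force"],s["qpos"])
R=T({"tool_from_camera":np.eye(4)},s)[:3,:3];print(R.round(3))
C=np.array([.573,-.2725]);a=np.radians(-15.2);ex=np.array([np.cos(a),np.sin(a)]);ey=np.array([-ex[1],ex[0]])
t=np.r_[C+ex*.070,.226];print("shift",R.T@(t-s["tool_pos"])*100)
c,M=get("side");crop(c,"pics/sd17.png",150,60,300,240,3.3)
```

```text
20.2667 [ 0.64770075 -0.29315772  0.32966404] [-0.40967469  0.20405139  0.61607299] [-4.72659851e-01  5.03029140e-01  5.44116542e-01 -4.84970422e-04
  2.09899734e+00 -1.77869307e+00]
[[-0.965  0.262 -0.004]
 [ 0.262  0.965  0.002]
 [ 0.005  0.001 -1.   ]]
shift [ 0.70329752  0.02966688 10.36972045]
```

View pics/sd17.png

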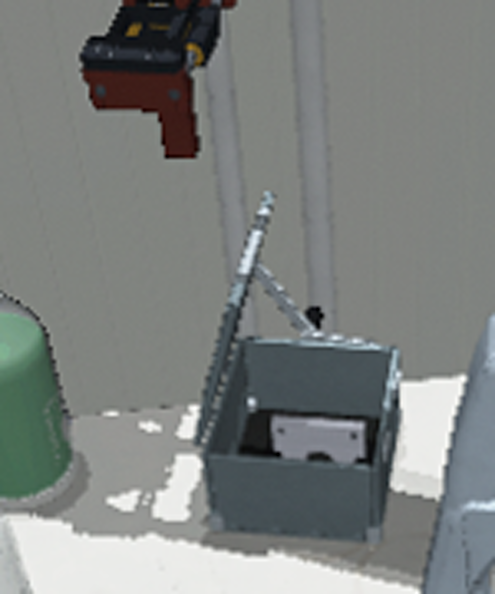

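play_rows(
  increments=[
    [[0, 0, 0], [0, 0, 3], 0],
    [[0, 0, 0], [0, 0, 3], 0],
    [[0, 0, 0], [0, 0, 3], 0],
    [[0, 0, 0], [0, 0, 1.4], 0],
    [[0, 0, 0], [0, 0, 0], 0],
    [[0, 0, 0], [0, 0, 0], 0],
    [[0, 0, 0], [0, 0, 0], 0],
  ],
)

```text
t: 20.9
tool_pos: [0.6475, -0.2938, 0.2318]
tcp_rot: [0.002, 0.133, 0.991, -0.001]
wrist_force: [0.5, -0.1, 0.1]
finger_gap: 0.0002
```

```bash
cat > lid.py <<'E'
from h import *
def go(tag):
    s=monitor.observe();print(s["t"],s["tool_pos"],s["wrist_force"])
    C=np.array([.573,-.2725]);a=np.radians(-15.2);ex=np.array([np.cos(a),np.sin(a)])
    X=(s["tool_pos"][:2]-C)@ex;z=s["tool_pos"][2]
    print("TCP caseX",X,"z",z)
    kx=X-.010-.079;kz=z-.096
    rho=np.hypot(kx,kz);print("corner rho",rho,"theta if touching",np.degrees(np.arctan2(kz,-kx)-np.arcsin(.004/rho)))
    c,M=get("side");crop(c,f"pics/{tag}.png",150,60,300,240,3.3)
    for rho in(.135,):
      for th in(75,70,60,50,40,30,20,10,5,0):
        t=np.radians(th);print(th,"TCP X %.4f z %.4f"%(.079-rho*np.cos(t)+.004*np.sin(t)+.010,.096+rho*np.sin(t)+.004*np.cos(t)))
E
python3 -c "
from lid import *;go('sd18')"
```

```text
20.9 [ 0.64751209 -0.29383233  0.23183761] [ 0.51311548 -0.09123551  0.13538207]
TCP caseX 0.07749849815621207 z 0.23183760729076078
corner rho 0.13632365935207874 theta if touching 83.47884406948522
75 TCP X 0.0579 z 0.2274
70 TCP X 0.0466 z 0.2242
60 TCP X 0.0250 z 0.2149
50 TCP X 0.0053 z 0.2020
40 TCP X -0.0118 z 0.1858
30 TCP X -0.0259 z 0.1670
20 TCP X -0.0365 z 0.1459
10 TCP X -0.0433 z 0.1234
5 TCP X -0.0451 z 0.1118
0 TCP X -0.0460 z 0.1000
```

View pics/sd18.png

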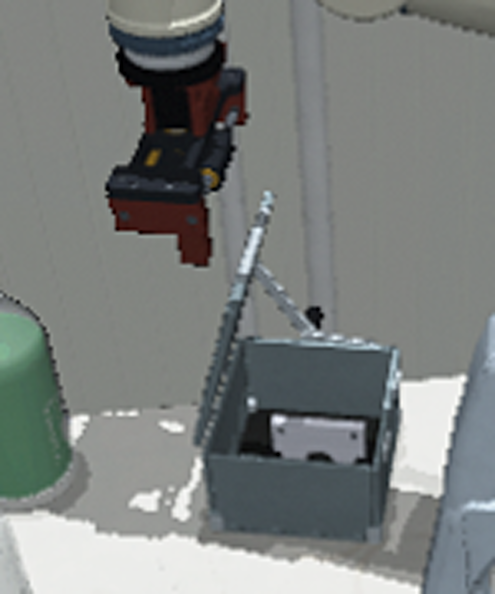

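play_rows(
  increments=[
    [[0, 0, 0], [1, 0, 0.1], 0],
    [[0, 0, 0], [0.7, 0, 0.1], 0],
    [[0, 0, 0], [0.7, 0, 0.1], 0],
    [[0, 0, 0], [0.7, 0, 0.1], 0],
    [[0, 0, 0], [0.7, 0, 0.3], 0],
    [[0, 0, 0], [0.7, 0, 0.3], 0],
    [[0, 0, 0], [0.7, 0, 0.3], 0],
  ],
)

```text
t: 21.53
tool_pos: [0.5986, -0.28, 0.219]
tcp_rot: [0.003, 0.132, 0.991, -0.001]
wrist_force: [3.0, -0.4, 0.1]
finger_gap: 0.0001
```

```bash
python3 -c "
from lid import *;go('sd19')"
```

```text
21.5333 [ 0.59863516 -0.28001846  0.21896271] [ 3.04979607 -0.398041    0.12216912]
TCP caseX 0.026709609075175913 z 0.2189627077769513
corner rho 0.13784019843792783 theta if touching 61.47125367033233
75 TCP X 0.0579 z 0.2274
70 TCP X 0.0466 z 0.2242
60 TCP X 0.0250 z 0.2149
50 TCP X 0.0053 z 0.2020
40 TCP X -0.0118 z 0.1858
30 TCP X -0.0259 z 0.1670
20 TCP X -0.0365 z 0.1459
10 TCP X -0.0433 z 0.1234
5 TCP X -0.0451 z 0.1118
0 TCP X -0.0460 z 0.1000
```

View pics/sd19.png

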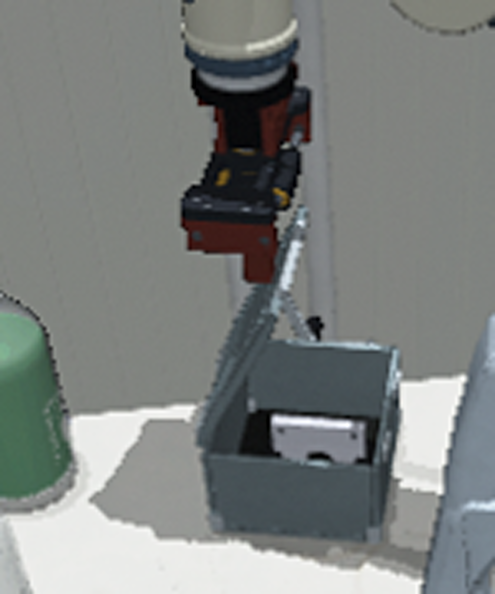

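play_rows(
  increments=[
    [[0, 0, 0], [0.7, 0, 0.5], 0],
    [[0, 0, 0], [0.7, 0, 0.5], 0],
    [[0, 0, 0], [0.7, 0, 0.5], 0],
    [[0, 0, 0], [0.6, 0, 0.5], 0],
    [[0, 0, 0], [0.6, 0, 0.6], 0],
    [[0, 0, 0], [0.5, 0, 0.6], 0],
  ],
)

```text
t: 22.08
tool_pos: [0.5617, -0.27, 0.1864]
tcp_rot: [0.002, 0.132, 0.991, -0.001]
wrist_force: [0.2, 0.3, 2.6]
finger_gap: 0.0003
```

```bash
python3 -c "
from lid import *;go('sd20')" | head -3
```

```text
22.0833 [ 0.56169673 -0.27002426  0.18643048] [0.17869972 0.34733004 2.60221243]
TCP caseX -0.011556953847477808 z 0.1864304829276602
corner rho 0.13523820913341625 theta if touching 40.270015040697466
```

play_rows(
  increments=[
    [[0, 0, 0], [0.5, 0, 0.6], 0],
    [[0, 0, 0], [0.5, 0, 0.6], 0],
    [[0, 0, 0], [0.4, 0, 0.7], 0],
    [[0, 0, 0], [0.4, 0, 0.7], 0],
    [[0, 0, 0], [0.3, 0, 0.7], 0],
    [[0, 0, 0], [0.3, 0, 0.7], 0],
  ],
)

```text
t: 22.63
tool_pos: [0.5376, -0.2632, 0.1428]
tcp_rot: [-0.0, 0.132, 0.991, 0.0]
wrist_force: [0.1, -1.0, 0.7]
finger_gap: 0.0006
```

```bash
python3 -c "
from lid import *;go('sd21')" | head -3
```

```text
22.6333 [ 0.5375716  -0.26315391  0.14279738] [ 0.13998847 -0.95800898  0.6673757 ]
TCP caseX -0.03663943717563599 z 0.14279737978918416
corner rho 0.13407185733383323 theta if touching 18.719377745469117
```

View pics/sd21.png

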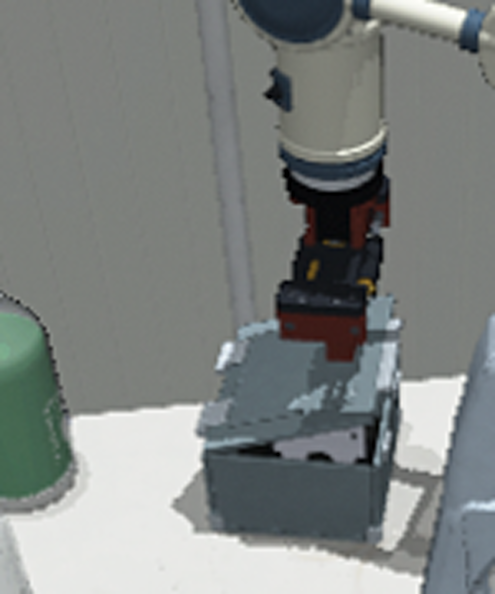

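play_rows(
  increments=[
    [[0, 0, 0], [0.2, 0, 0.6], 0],
    [[0, 0, 0], [0.2, 0, 0.6], 0],
    [[0, 0, 0], [0.2, 0, 0.6], 0],
    [[0, 0, 0], [0.1, 0, 0.6], 0],
    [[0, 0, 0], [0.1, 0, 0.5], 0],
    [[0, 0, 0], [0, 0, 0.5], 0],
    [[0, 0, 0], [0, 0, 0.4], 0],
    [[0, 0, 0], [0, 0, 0], 0],
  ],
)

```text
t: 23.35
tool_pos: [0.5298, -0.2609, 0.1041]
tcp_rot: [-0.001, 0.132, 0.991, 0.0]
wrist_force: [0.3, -0.7, -0.1]
finger_gap: 0.0003
```

play_rows(
  increments=[
    [[0, 0, 0], [0, 0, 0.3], 0],
    [[0, 0, 0], [0, 0, 0], 0],
    [[0, 0, 0], [0, 0, 0.2], 0],
    [[0, 0, 0], [0, 0, 0], 0],
    [[0, 0, 0], [0, 0, 0], 0],
  ],
)

```text
t: 23.77
tool_pos: [0.5303, -0.2611, 0.1005]
tcp_rot: [0.0, 0.132, 0.991, -0.0]
wrist_force: [0.3, 0.6, -0.0]
finger_gap: 0.0001
```

play_rows(
  increments=[
    [[0, 0, 0], [0, 0, 0.15], 0],
    [[0, 0, 0], [0, 0, 0], 0],
    [[0, 0, 0], [0, 0, 0.15], 0],
    [[0, 0, 0], [0, 0, 0], 0],
    [[0, 0, 0], [0, 0, 0], 0],
  ],
)

```text
t: 24.18
tool_pos: [0.5304, -0.2612, 0.1002]
tcp_rot: [0.001, 0.132, 0.991, -0.0]
wrist_force: [-4.5, 2.8, 10.6]
finger_gap: 0.0007
```

```bash
python3 -c "
from lid import *;go('sd22')" | head -3
```

```text
24.1833 [ 0.53041388 -0.26119482  0.10022151] [-4.51118698  2.78669136 10.62069267]
TCP caseX -0.044060407431347544 z 0.10022151333367842
corner rho 0.13312735707067364 theta if touching 0.0953811135994302
```

View pics/sd22.png

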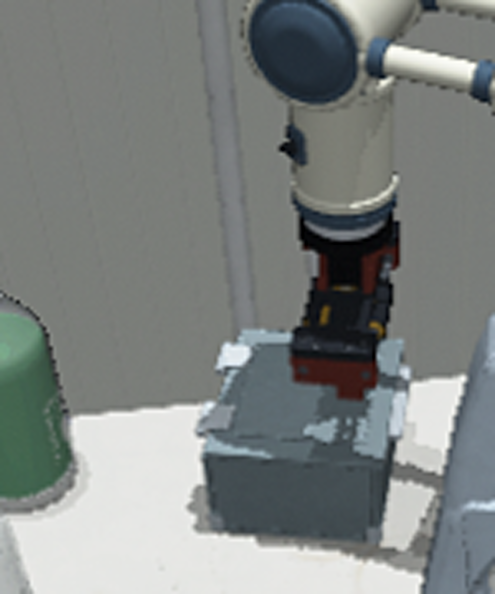

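The lid is pressed flat: TCP at 0.100 with about 10 N, and the geometry gives 0.1° from shut. Now retreating straight up and checking.

play_rows(
  increments=[
    [[0, 0, 0], [0, 0, -0.5], 0],
    [[0, 0, 0], [0, 0, -1.5], 0],
    [[0, 0, 0], [0, 0, -3], 0],
    [[0, 0, 0], [0, 0, -3], 0],
    [[0, 0, 0], [0, 0, -3], 0],
    [[0, 0, 0], [0, 0, -3], 0],
    [[0, 0, 0], [0, 0, 0], 0],
    [[0, 0, 0], [0, 0, 0], 0],
  ],
)

```text
t: 24.9
tool_pos: [0.5311, -0.2616, 0.2401]
tcp_rot: [0.002, 0.132, 0.991, -0.001]
wrist_force: [0.1, -0.9, -1.0]
finger_gap: 0.0002
```

play_rows(
  increments=[
    [[0, 0, 0], [0, 0, 0], 0],
    [[0, 0, 0], [0, 0, 0], 0],
    [[0, 0, 0], [0, 0, 0], 0],
    [[0, 0, 0], [0, 0, 0], 0],
    [[0, 0, 0], [0, 0, 0], 0],
    [[0, 0, 0], [0, 0, 0], 0],
  ],
)

```text
t: 25.4
tool_pos: [0.5301, -0.261, 0.237]
tcp_rot: [-0.0, 0.132, 0.991, 0.0]
wrist_force: [0.9, -0.1, 0.1]
finger_gap: 0.0006
```

Run:
```python
from h import *
s=monitor.observe();print(s["t"],s["tool_pos"],s["wrist_force"])
C=np.array([.573,-.2725]);a=np.radians(-15.2);ex=np.array([np.cos(a),np.sin(a)]);ey=np.array([-ex[1],ex[0]])
for n in("side","wrist"):
    c,M=get(n);W=cloud(c,M);xy=W[...,:2]-C;X=xy@ex;Y=xy@ey
    m=(X>-.08)&(X<.06)&(abs(Y)<.07)&(W[...,2]<.14)&(W[...,2]>.05)
    A=np.c_[X[m],Y[m],np.ones(m.sum())];k,*_=np.linalg.lstsq(A,W[...,2][m],rcond=None);print(n,m.sum(),"plane slopes",k.round(4),np.percentile(W[...,2][m],[5,50,95]))
    cv2.imwrite(f"pics/{n}23.png",c["pixels"][:,:,::-1])
c,M=get("side");crop(c,"pics/sd23.png",150,100,320,300,3)
```

```text
25.4 [ 0.53014794 -0.26104824  0.23696128] [ 0.86955678 -0.1031906   0.09403837]
side 1610 plane slopes [ 0.0175 -0.007   0.1005] [0.09726181 0.10057408 0.10321216]
wrist 21778 plane slopes [1.640e-02 1.000e-04 1.011e-01] [0.09865869 0.10120212 0.1026072 ]
```

View pics/sd23.png

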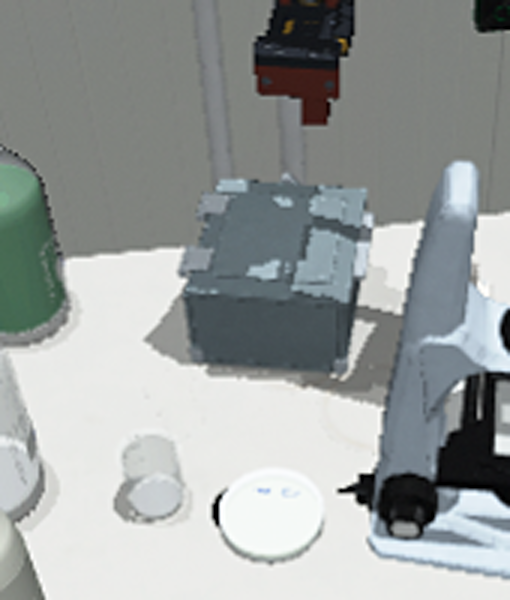

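```bash
python3 -c "
from bench import manip;print(manip.close_job())"
```

```text
the job is handed in; nothing more can be done
None
```

I finished the job and handed it in at about 25.5 s of the 64 s allowed; no verdict was reported.

- **Plate:** I lifted it from the stand, turned it about 86° and lowered it into the slot until it met the floor (about 9 N). A check from above put its top at z 0.083 (0.084 expected), its centre about 1 mm from the measured slot and its faces about 0.2° off. That was before the lid came down, and I couldn't see it afterwards.
- **Stay:** I pressed the knee pad down about 30 mm with at most about 6 N, and the pictures showed it folded. The lid followed by about 0.2 rad, more than the 0.1 rad the task describes, but was still well open.
- **Lid:** I pushed it shut with the closed fingers at roughly 0.7 rad/s. The fingers read almost no force between about 19° and shut, so the lid may have run ahead of them for the last stretch; I had no direct reading of its speed there.
- **Final state:** The lid's top is flat at z 0.100–0.101. Both cameras show its front about 0.017 rad lower than its back, which fits a fully shut lid. The arm is clear, about 14 cm above it.
- **Bystanders:** In the last picture the beaker and the dish are upright, apparently where they started. I kept clear of the orange and red look-alikes.

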